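# Put the embroidery kit back in its caddy

## Task

Put the embroidery kit back in the plywood caddy: the taller wooden spool upright over the pin, the wider round tin flat in the round dish, the wooden needle case lying flat in the long dish, and the steel pattern weight standing flat, knob up, in the square dish. The shorter spool and the narrower tin belong to someone else, so leave them where they are.

Things in the scene. Friction and masses are not known exactly. Their poses are not given: they have to be found in the camera images.
- tall_spool_c (a point): The taller of two empty wooden thread spools, standing upright: 54 mm high, two round flanges 44 mm across and 5 mm thick, waist between them 33 mm across, open hole 22 mm wide right through along its axis. Point: its centre, 27 mm above its foot; z along its axis.
- short_spool_c (a point): Look-alike, to be left: the shorter wooden spool, 30 mm high, flanges 44 mm, waist 33 mm, hole 22 mm. Point: its centre, 15 mm above its foot.
- wide_tin_c (a point): The wider of two closed round bare-metal pin tins: 56 mm across, 34 mm high, upright. Point: its centre, 17 mm above its foot.
- narrow_tin_c (a point): Look-alike, to be left: the narrower round metal tin, 38 mm across, 34 mm high. Point: its centre, 17 mm above its foot.
- case_c (a point): Needle case: a dark wooden bar with a thin brass band round it, lying flat, 84 mm long (its x axis), 24 mm wide (y), 30 mm high (z). Point: its centre, 15 mm above its underside.
- weight_c (a point): Pattern weight: a dark steel block 40 x 40 mm (x, y) and 30 mm high with a knob on top (18 mm across, knob top 50 mm above the underside), about 0.3 to 0.5 kg. Point: centre of the block, 15 mm above its underside; x and y square to its sides.
- pin_floor (a point): Spool holder in the caddy: a round white plate 72 mm across without a rim, with an upright steel pin in the middle, 6 mm thick and 36 mm high above the plate. Fixed. The holder's place among the caddy's four varies. Point: foot of the pin, on the plate's upper face, 12 mm above the table; z up, x and y along the caddy's sides.
- cup_floor (a point): Round dish in the caddy, 78 mm wide inside. Glazed white, 4 mm walls; the rim stands 10 mm above its inner floor. Fixed in the plywood caddy. Point: centre of its inner floor, 12 mm above the table; x and y along the caddy's sides.
- trough_floor (a point): Long dish in the caddy, 104 mm (x) by 46 mm (y) inside. Glazed white, 4 mm walls; the rim stands 10 mm above its inner floor. Fixed in the plywood caddy. Point: centre of its inner floor, 12 mm above the table; x along its length.
- square_floor (a point): Square dish in the caddy, 62 x 62 mm inside. Glazed white, 4 mm walls; the rim stands 10 mm above its inner floor. Fixed in the plywood caddy. Point: centre of its inner floor, 12 mm above the table; x and y along its sides. The caddy itself is a low fixed plywood tray, 260 by 206 mm, its rim 20 mm above the table; the four holders stand in it two by two, 120 mm apart along x and 94 mm along y, in any arrangement.
There are look-alikes about, which are no part of the job. Leave any purple look-alike of the part that bears wide_tin_c alone.

How it is judged:
By the outcome, as a careful person would: the job done as asked, in the order asked, and still so for the second after the job is handed in, with the robot touching nothing.
It also fails if it takes over 118 s, if anything falls off the work surface, if the arm or the gripper's body presses on something with over 40 N, if the wrist force passes 120 N, or if a joint passes its speed limit or range.

## Robot

A 6-joint arm with a two-finger parallel gripper is mounted at the origin on the work surface. World frame = base frame: x ahead of the robot, y to its left, z up, the work surface at z = 0. Lengths are in m, angles in rad, forces in N, time in s.
With the tool pointing down it reaches from about 0.35 to 0.975 m from the base axis. Payload 4.9 kg.
Tool frame: the origin (TCP) lies between the finger pads; the fingertips stand 19 mm ahead of it and the grasp point (between the pads) is the TCP; z points along the fingers, y is the line along which they close (so a half turn about z gives the same grasp; the last joint's range is limited). The gripper opens to 85 mm and grips with 20 to 120 N. Pads are 22 mm wide; open, the fingers measure 114 mm over their backs; the gripper's body (76 mm by 85 mm) begins 54 mm behind the grasp point. The pads swing forward as they close: fully open they stand 13 mm farther back than shut.
Start: joints at [1.027, 0.053, 1.613, -0, 1.476, -0.119], TCP at [0.258, 0.569, 0.223] pointing down, gripper open.
Joint ranges: [-3.01, 3.01], [-1.01, 2.22], [0.06, 2.58], [-1.02, 4.17], [0.09, 2.62], [-3.14, 3.14]. Speed limits (rad/s): [2.57, 2.57, 3.14, 3.14, 3.14, 3.14].

## Interface

Orientations are given as a rotation vector (axis times angle).
In Python, from station import ctrl gives the robot as it stands. The module is installed in compiled form; this text tells all that it offers.
- The arm moves only by the tool servo_tool, never from a script. Its argument "increments" is a list that holds one entry, the list of rows, each a list of 5 numbers: the finger opening in cm, from 0 to 8.54, then the shift along the tool's x, y, z in cm, then the turn about the tool's z in degrees. A call has 1 to 5 rows; each row is the pose to reach, as a shift and turn from the pose commanded when the call began, along the tool's axes at that moment; what a row does not reach only later rows make up. A row lasts 1/10 s, in which the tool goes at most 50 mm and 8.59 degrees, less where a joint would pass 70% of its speed; a pose out of reach is approached as far as the arm can. A call with a gripper value outside its range is refused whole. The fingers move at their own pace and stop on an object; "newtons" is the grip in N (left out, the last holds). Time passes only in rows, so rows that repeat a pose let the fingers close. It gives the time, the measured TCP pose, the force, the opening and the grip force at its end, in the units of the state.
- ctrl.get_obs(): the state, without advancing time (a new reading comes with each control period).
- ctrl.get_image(name): name is "scene" or "top" or "wrist"; returns a dict with "img" (420x560x3 uint8, red, green, blue), "fx", "fy", "cx", "cy" (pixels), "rvec" (rotation vector, rad) and "tvec" (3), from world to camera coordinates, as OpenCV has them; the wrist camera has in their place "mount" (4x4, takes a point from camera to tool coordinates, whose origin is the TCP and whose axes are the flange's). Camera axes: x right, y down, z forward; pixel columns grow to the right and rows downward; lengths in m; the calibration is good to about 2 mm. A picture is of the moment at which its call begins: read the wrist's pose just before it. There is no depth.
- ctrl.finish_job(): hands the job in; it is judged then, once.
The state is a dict: "t": time; "q": joint angles; "dq": joint speeds; "effort": joint torques, N m; "tool_pos": TCP position; "tool_rot": TCP orientation; "contact_force": force on the tool from outside, world axes, zero at the start; "wrist_torque": the same for the moment, N m; "opening": finger opening in m; "grip_force": force on a finger pad.
Only numpy, scipy, OpenCV 4.12 (cv2) and the standard library are available. Lean on these libraries where they do the work, as an engineer would, in place of code of your own. Each camera call takes 0.05 s, during which the arm holds its last target. There are 200 camera calls.

## Working session

There is one attempt and no reset: what is moved stays moved. The work goes in short steps, Python scripts to look and compute and a tool call to move; the robot and the scene stay as the last step left them, time stands still between calls to the robot, and variables do not carry over. Pictures are saved under pics/ and viewed, at most 14 in all, crops included, and the job is handed in when it is done.

Besides the shell and the picture viewer there is one more tool, called after "Call:" as name([rows], argument=value, ...), one row to a line, values as JSON. servo_tool: Moves the arm, as the interface text tells. Its arguments: {"type":"object","properties":{"increments":{"type":"array"},"newtons":{"type":"number"}},"required":["increments"]}

```bash
mkdir -p pics; ls; cat > h.py <<'E'
import numpy as np, cv2
from scipy.spatial.transform import Rotation as R
from station import ctrl
def get(name):
    o=ctrl.get_obs(); d=ctrl.get_image(name)
    if name=='wrist':
        T=np.eye(4); T[:3,:3]=R.from_rotvec(o['tool_rot']).as_matrix(); T[:3,3]=o['tool_pos']
        M=T@np.array(d['mount']); d['C']=M[:3,3]; d['Rwc']=M[:3,:3]
    else:
        Rm=R.from_rotvec(d['rvec']).as_matrix(); d['Rwc']=Rm.T; d['C']=-Rm.T@np.array(d['tvec'])
    return d
def ray(d,u,v,z):
    r=d['Rwc']@np.array([(u-d['cx'])/d['fx'],(v-d['cy'])/d['fy'],1.])
    return d['C']+r*(z-d['C'][2])/r[2]
def proj(d,p):
    c=d['Rwc'].T@(np.array(p)-d['C']); return np.array([d['fx']*c[0]/c[2]+d['cx'],d['fy']*c[1]/c[2]+d['cy']])
def save(d,n): cv2.imwrite(f'pics/{n}.png',d['img'][:,:,::-1])
E
python3 - <<'E'
from h import *
import pickle
D={}
for n in ['top','scene','wrist']:
    d=get(n); save(d,n+'0'); D[n]=d; print(n,d['C'].round(3),d['fx'],d['Rwc'].round(2).tolist())
pickle.dump(D,open('d0.pkl','wb'))
print(ctrl.get_obs())
E
```

```text
pics
top [0.438 0.004 0.944] 395.2775928686138 [[-0.01, -1.0, 0.09], [-1.0, 0.01, 0.01], [-0.02, -0.09, -1.0]]
scene [1.083 0.598 0.699] 479.83275712279584 [[-0.72, 0.41, -0.56], [0.69, 0.45, -0.56], [0.02, -0.79, -0.61]]
wrist [0.196 0.596 0.372] 335.7270962744278 [[0.41, 0.88, 0.24], [0.91, -0.4, -0.11], [-0.0, 0.27, -0.96]]
{'t': 0.15, 'q': array([ 1.02699049e+00,  5.32567864e-02,  1.61395584e+00,  8.81178304e-06,
        1.47599025e+00, -1.18996585e-01]), 'dq': array([-0.0006831 , -0.00110067, -0.00511627, -0.00261441, -0.00038219,
        0.00038959]), 'effort': array([-6.39718528e-04, -3.94240344e+01, -3.70721912e+01, -2.19558046e-04,
        4.62342243e-03,  1.29129705e-05]), 'tool_pos': array([0.25733324, 0.56903037, 0.22172706]), 'tool_rot': array([-6.62171487e-01, -3.07046966e+00,  2.38682269e-03]), 'contact_force': array([0.09613743, 0.20580588, 0.30668028]), 'wrist_torque': array([ 0.00037036,  0.01658391, -0.04345654]), 'grip_force': 0.0, 'opening': 0.08522191993004137}
```

View pics/top0.png

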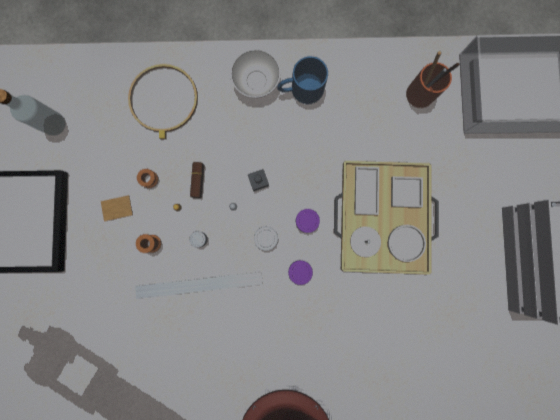

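View pics/scene0.png

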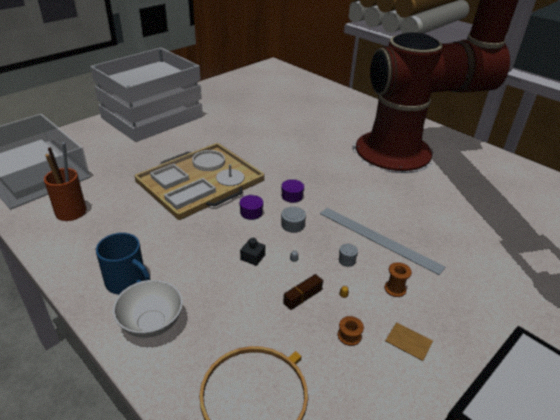

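The top view shows: tall spool (147,243), short spool (147,178), wide tin (266,238), narrow tin (198,240), case (197,180) and weight (258,180). In the caddy are the pin (366,241), cup (406,243), trough (367,191) and square (406,192). The two purple tins are at (307,221) and (300,272). The scene view confirms that the taller spool is the one nearer the base.

```bash
python3 - <<'E'
from h import *
import pickle
d=pickle.load(open('d0.pkl','rb'))['top']
img=d['img']; hsv=cv2.cvtColor(img,cv2.COLOR_RGB2HSV)
def blob(mask,u,v,r=24):
    m=np.zeros(mask.shape,np.uint8); m[v-r:v+r,u-r:u+r]=mask[v-r:v+r,u-r:u+r]
    m=cv2.morphologyEx(m.astype(np.uint8),cv2.MORPH_CLOSE,np.ones((3,3)))
    c,_=cv2.findContours(m,cv2.RETR_EXTERNAL,cv2.CHAIN_APPROX_NONE)
    c=max(c,key=cv2.contourArea); return c
sat=((hsv[...,1]>110)).astype(np.uint8)
dark=(hsv[...,2]<90).astype(np.uint8)
def rep(n,c,z):
    (x,y),(w,h),a=cv2.minAreaRect(c); b=cv2.boxPoints(((x,y),(w,h),a))
    P=np.array([ray(d,*p,z) for p in b])[:,:2]
    e1,e2=P[1]-P[0],P[2]-P[1]
    L=max(e1,e2,key=np.linalg.norm)
    print(n,'px',round(x,1),round(y,1),'world',P.mean(0).round(4),'size',np.linalg.norm(e1).round(4),np.linalg.norm(e2).round(4),'long ang',np.degrees(np.arctan2(L[1],L[0])).round(1))
rep('tallspool',blob(sat,147,243),.04)
rep('shortspool',blob(sat,147,178),.02)
rep('case',blob(dark|sat,197,180),.02)
rep('weight',blob(dark,258,180),.02)
# background-relative for bright
lab=cv2.cvtColor(img,cv2.COLOR_RGB2LAB).astype(int)
for n,(u,v),r in [('wide',(266,238),22),('narrow',(198,240),16)]:
    g=cv2.cvtColor(img[v-r:v+r,u-r:u+r],cv2.COLOR_RGB2GRAY)
    e=cv2.Canny(cv2.resize(g,None,fx=4,fy=4,interpolation=cv2.INTER_CUBIC),40,100)
    p=np.argwhere(e)[:,::-1]; (x,y),(w,h),a=cv2.fitEllipse(cv2.convexHull(p.astype(np.int32)))
    x,y=x/4+u-r,y/4+v-r; print(n,x,y,w/4,h/4,ray(d,x,y,.034).round(4), 'mm/px',ray(d,x+1,y,.034)[1]-ray(d,x,y,.034)[1])
# caddy
yel=cv2.inRange(hsv,(15,60,90),(40,255,255))
yel=yel*(1); yel[:,:320]=0; yel[:,450:]=0; yel[:150]=0; yel[290:]=0
c=np.vstack([k for k in cv2.findContours(yel,0,1)[0] if cv2.contourArea(k)>100]); rep('caddy',c,.02)
big=[]
a=cv2.resize(img[150:290,325:450],None,fx=4,fy=4,interpolation=cv2.INTER_CUBIC)
cv2.imwrite('pics/cad.png',a[:,:,::-1])
a=cv2.resize(img[150:265,125:285],None,fx=5,fy=5,interpolation=cv2.INTER_CUBIC)
cv2.imwrite('pics/obj.png',a[:,:,::-1])
E
```

```text
tallspool px 147.5 243.0 world [0.4442 0.3086] size 0.053 0.0365 long ang -90.7
shortspool px 146.8 177.9 world [0.5984 0.3197] size 0.0382 0.0466 long ang -117.2
case px 197.0 180.1 world [0.5916 0.2001] size 0.0866 0.0291 long ang -4.1
weight px 258.2 180.1 world [0.5893 0.055 ] size 0.0382 0.0431 long ang -162.3
wide 277.72961044311523 244.10242462158203 1.6694086790084839 11.799012184143066 [0.4381 0.0106 0.034 ] mm/px -0.002291178626832443
narrow 203.2070140838623 240.6024627685547 11.138755798339844 17.583667755126953 [0.4482 0.1819 0.034 ] mm/px -0.002306614106304339
caddy px 386.0 217.5 world [ 0.4986 -0.2423] size 0.2068 0.259 long ang 177.3
```

View pics/cad.png

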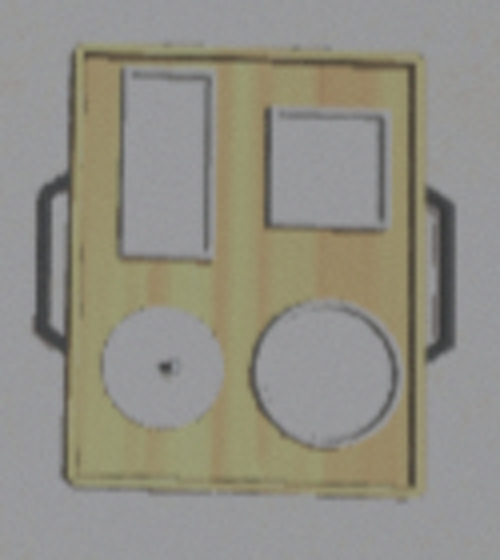

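View pics/obj.png

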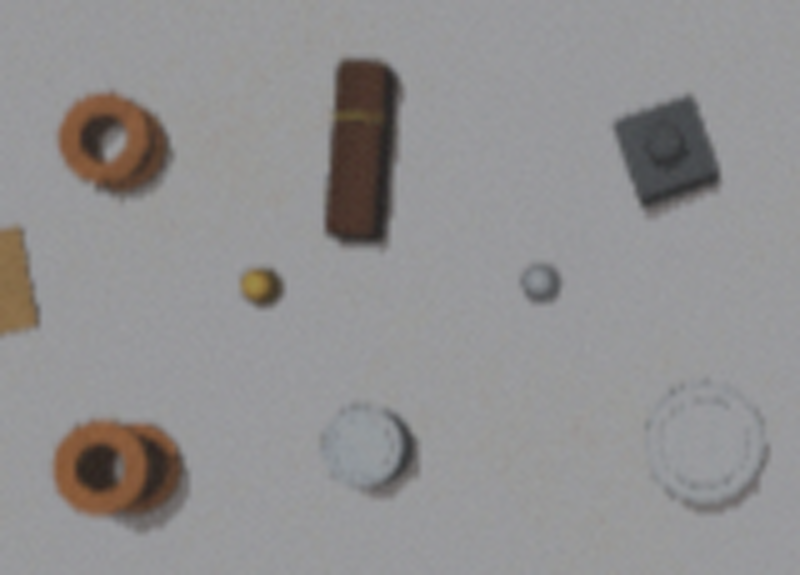

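The crops show the tall spool's top flange at crop (101,468), the wide tin's top at (706,442), the case's top centre near (361,150) and the weight's knob at (667,138). In the caddy crop, the holder centres are the pin plate (163,367), cup (325,373), trough (167,164) and square (328,168).

```bash
cat >> h.py <<'E'
def plan(x,y,z,yaw=None):
    """yaw: wanted world direction (deg) of the tool y axis (mod 180)."""
    o=ctrl.get_obs(); Rm=R.from_rotvec(o['tool_rot']).as_matrix()
    s=Rm.T@(np.array([x,y,z])-o['tool_pos'])*100
    cur=np.degrees(np.arctan2(Rm[1,1],Rm[0,1]))
    turn=0 if yaw is None else -((yaw-cur+90)%180-90)
    print('shift cm',s.round(2),'turn',round(turn,1),'| pos',o['tool_pos'].round(4),'yaw_y',round(cur,1),'q6',o['q'][5].round(2),'q',o['q'].round(2).tolist(),'open',round(o['opening'],4),'F',o['contact_force'].round(1))
E
python3 - <<'E'
from h import *
import pickle
d=pickle.load(open('d0.pkl','rb'))['top']
f=lambda u,v,z,o,s: ray(d,o[0]+(u+.5)/s-.5,o[1]+(v+.5)/s-.5,z)[:2].round(4)
C=(325,150);O=(125,150)
P={n:f(u,v,z,C,4) for n,u,v,z in [('pin',163,367,.012),('cup',325,373,.022),('trough',167,164,.022),('square',328,168,.022),('c_tl',77,46,.02),('c_tr',421,57,.02),('c_bl',70,486,.02),('c_br',411,494,.02)]}
print(P); c=(P['pin']+P['cup']+P['trough']+P['square'])/4; print('centre',c, 'corners',sum(P[k] for k in P if k[:2]=='c_')/4)
e=(P['trough']+P['square']-P['pin']-P['cup'])/2; print('dx',np.linalg.norm(e),np.degrees(np.arctan2(e[1],e[0])), 'dy',P['pin']-P['cup'])
for n,u,v,z in [('spool',101,468,.054),('wide',706,442,.034),('weightknob',667,138,.05)]: print(n,f(u,v,z,O,5))
for q,z,n in [([(340,60),(386,63),(372,236),(328,234)],.03,'case'),([(614,127),(692,96),(718,172),(643,200)],.03,'wtop')]:
    p=np.array([f(u,v,z,O,5) for u,v in q]); print(n,p.mean(0),[np.linalg.norm(p[i]-p[i-1]).round(4) for i in range(4)],[np.degrees(np.arctan2(*(p[i]-p[i-1])[::-1])).round(1) for i in range(4)])
plan(.4442,.318,.2)
E
```

```text
{'pin': array([ 0.4421, -0.1944]), 'cup': array([ 0.4375, -0.2854]), 'trough': array([ 0.5604, -0.1984]), 'square': array([ 0.5568, -0.2921]), 'c_tl': array([ 0.6317, -0.1482]), 'c_tr': array([ 0.6221, -0.35  ]), 'c_bl': array([ 0.3743, -0.137 ]), 'c_br': array([ 0.3677, -0.3323])}
centre [ 0.4992   -0.242575] corners [ 0.49895  -0.241875]
dx 0.11892040405245856 -2.5784970795466386 dy [0.0046 0.091 ]
spool [0.4437 0.31  ]
wide [0.4524 0.0378]
weightknob [0.5911 0.0537]
case [0.591925 0.200525] [np.float64(0.0826), np.float64(0.0218), np.float64(0.0821), np.float64(0.0206)] [np.float64(-3.5), np.float64(-94.7), np.float64(175.7), np.float64(86.4)]
wtop [0.58945 0.055  ] [np.float64(0.0372), np.float64(0.0392), np.float64(0.038), np.float64(0.0374)] [np.float64(21.0), np.float64(-68.9), np.float64(-161.8), np.float64(109.8)]
shift cm [-27.37 -15.17   2.19] turn 0 | pos [0.2573 0.569  0.2217] yaw_y 65.7 q6 -0.12 q [1.03, 0.05, 1.61, 0.0, 1.48, -0.12] open 0.0852 F [0.1 0.2 0.3]
```

Call:
servo_tool([
  [[8.5,-4.2,-2.4,1],[8.5,-8.4,-4.8,2],[8.5,-12.6,-7.2,3],[8.5,-16.8,-9.6,4],[8.5,-21,-12,5]],
])

```text
invalid input
```

Call:
servo_tool([
  [[8.5,-4.2,-2.4,1,0],[8.5,-8.4,-4.8,2,0],[8.5,-12.6,-7.2,3,0],[8.5,-16.8,-9.6,4,0],[8.5,-21,-12,5,0]],
])

```text
t: 0.65
tool_pos: [0.4, 0.3718, 0.1721]
tool_rot: [-0.662, -3.071, 0.0]
contact_force: [0.6, -0.1, 0.1]
opening: 0.0854
grip_force: 0.0
```

Call:
servo_tool([
  [[8.5,-3.5,-2,0.6,0],[8.5,-6.7,-3.9,1.2,0],[8.5,-6.7,-3.9,1.2,0],[8.5,-6.7,-3.9,1.2,0]],
])

```text
t: 1.05
tool_pos: [0.4444, 0.3098, 0.1602]
tool_rot: [-0.665, -3.069, 0.0]
contact_force: [-0.4, -0.2, -0.2]
opening: 0.0849
grip_force: 0.0
```

```bash
python3 - <<'E'
from h import *
d=get('wrist'); save(d,'w1'); plan(.4437,.310,.048)
print(proj(d,[.4437,.310,.054]), proj(d,[.4437,.310,.0]))
hsv=cv2.cvtColor(d['img'],cv2.COLOR_RGB2HSV)
m=cv2.inRange(hsv,(3,110,40),(20,255,255)); 
for c in cv2.findContours(m,0,1)[0]:
    if cv2.contourArea(c)>300: print(cv2.boundingRect(c),cv2.contourArea(c))
E
```

```text
shift cm [ 1.000e-02 -7.000e-02  1.126e+01] turn 0 | pos [0.4442 0.3106 0.1606] yaw_y 65.6 q6 -0.67 q [0.47, -0.1, 1.87, 0.0, 1.37, -0.67] open 0.0848 F [-0.4  0.5  0.1]
[279.53137758 199.05621862] [279.40113977 184.72811803]
(219, 331, 31, 25) 477.0
(330, 296, 47, 52) 1784.5
(357, 188, 85, 74) 3194.0
(255, 164, 53, 60) 2400.0
```

View pics/w1.png

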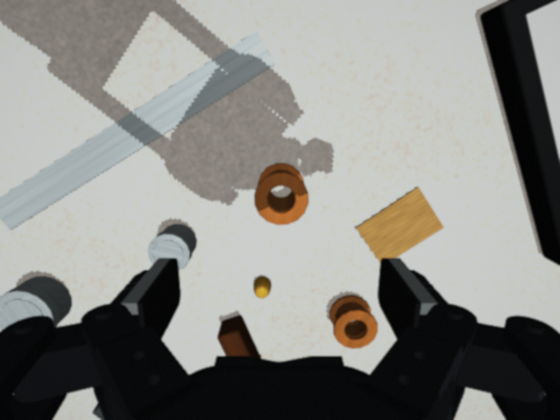

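In the wrist view the spool's top flange is at (281,197), against a predicted (279.5,199), so they agree. I'll descend and grip.

Call:
servo_tool([
  [[8.5,0,0,4,0],[8.5,0,0,8,0],[8.5,0,0,11.2,0],[8.5,0,0,11.2,0],[4.0,0,0,11.2,0]],
], newtons=40)

```text
t: 1.6
tool_pos: [0.4439, 0.3114, 0.0491]
tool_rot: [-0.66, -3.071, 0.0]
contact_force: [0.0, -1.2, 0.5]
opening: 0.0724
grip_force: 0.0
```

Call:
servo_tool([
  [[3.0,0,0,0,0],[3.0,0,0,0,0],[3.0,0,0,0,0],[3.0,0,0,0,0],[3.0,0,0,0,0]],
])

```text
t: 2.1
tool_pos: [0.4447, 0.3105, 0.0492]
tool_rot: [0.662, 3.07, 0.001]
contact_force: [0.2, 0.0, -0.0]
opening: 0.0298
grip_force: 0.0
```

```bash
python3 - <<'E'
from h import *
d=get('wrist'); e=get('scene')
a=e['img'][200:360,300:480]; a=cv2.resize(a,None,fx=2,fy=2)
im=np.zeros((420,560+360,3),np.uint8); im[:,:560]=d['img']; im[:320,560:]=a
im=cv2.resize(im,(800,365)); cv2.imwrite('pics/w2.png',im[:,:,::-1])
E
```

```text
(no output)
```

View pics/w2.png

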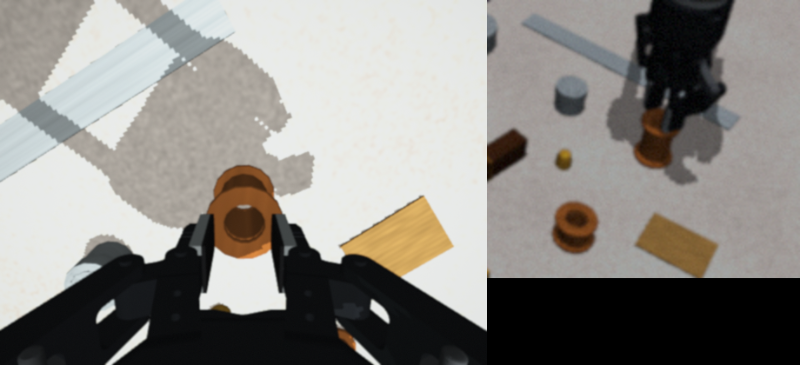

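The wrist view shows the fingers either side of the spool, with the spool's flange at about (244,222) in the picture, toward image-up from the pads. I'll check this against projections.

```bash
python3 - <<'E'
from h import *
d=get('wrist'); o=ctrl.get_obs(); print(o['tool_pos'],o['opening'],o['grip_force'])
Rm=R.from_rotvec(o['tool_rot']).as_matrix(); t=o['tool_pos']
k=800/920
for n,p in [('top',[.4437,.310,.054]),('foot',[.4437,.310,0])]: print(n,(proj(d,p)*k).round(0), (d['Rwc'].T@(np.array(p)-d['C']))[2])
for s in (-1,1):
    for z in (-.03,0,.019): print(s,z,(proj(d,t+Rm@[0,s*.015,z])*k).round(0))
hsv=cv2.cvtColor(d['img'],cv2.COLOR_RGB2HSV)
m=cv2.inRange(hsv,(3,110,40),(20,255,255)); 
for c in cv2.findContours(m,0,1)[0]:
    if cv2.contourArea(c)>300: print(np.array(cv2.boundingRect(c))*k)
print(np.array(d['mount']).round(3))
E
```

```text
[0.4444264  0.3103102  0.04870731] 0.029773163818062855 0.0
top [243. 225.] 0.1580455018401614
foot [243. 193.] 0.21004335071252453
-1 -0.03 [211. 249.]
-1 0 [217. 222.]
-1 0.019 [219. 209.]
1 -0.03 [277. 249.]
1 0 [270. 222.]
1 0.019 [268. 209.]
[341.73913043 197.39130435 111.30434783  80.86956522]
[207.82608696 166.08695652  73.91304348  93.04347826]
[[-0.001 -0.963 -0.27   0.067]
 [ 1.    -0.001  0.    -0.001]
 [-0.    -0.27   0.963 -0.151]
 [ 0.     0.     0.     1.   ]]
```

Call:
servo_tool([
  [[7.5,0,0,0,0],[7.5,0,0,0,0],[7.5,0,0,0,0],[7.5,0,0,0,0],[7.5,0,0,0,0]],
])

```text
t: 2.75
tool_pos: [0.4444, 0.3104, 0.0487]
tool_rot: [-0.662, -3.071, 0.0]
contact_force: [-0.3, 0.1, -0.2]
opening: 0.0749
grip_force: 0.0
```

Call:
servo_tool([
  [[7.5,0,0,1,0],[7.5,0,0,2,0],[7.5,0,0,2,0],[3.0,0,0,2,0],[3.0,0,0,2,0]],
])

```text
t: 3.25
tool_pos: [0.4445, 0.3104, 0.0287]
tool_rot: [-0.662, -3.071, -0.0]
contact_force: [-0.3, -0.6, 0.9]
opening: 0.0473
grip_force: 0.0
```

Call:
servo_tool([
  [[3.0,0,0,0,0],[3.0,0,0,0,0],[3.0,0,0,0,0],[3.0,0,0,0,0],[3.0,0,0,0,0]],
])

```text
t: 3.75
tool_pos: [0.4449, 0.3106, 0.0292]
tool_rot: [0.662, 3.07, 0.001]
contact_force: [0.5, 0.0, 1.8]
opening: 0.0423
grip_force: 40.8
```

```bash
python3 - <<'E'
from h import *
d=get('wrist'); plan(.4437,.31,.1)
e=get('scene'); a=cv2.resize(e['img'][240:320,350:450],None,fx=5.25,fy=5.25,interpolation=cv2.INTER_CUBIC)
im=np.hstack([cv2.resize(d['img'][150:400,180:400],(370,420)),a[:,:430]]); cv2.imwrite('pics/w3.png',im[:,:,::-1])
E
```

```text
shift cm [ 0.08 -0.1  -7.08] turn 0 | pos [0.4449 0.3107 0.0292] yaw_y 65.7 q6 -0.67 q [0.47, 0.06, 1.95, 0.0, 1.13, -0.67] open 0.0421 F [ 0.2 -0.2  2.1]
```

View pics/w3.png

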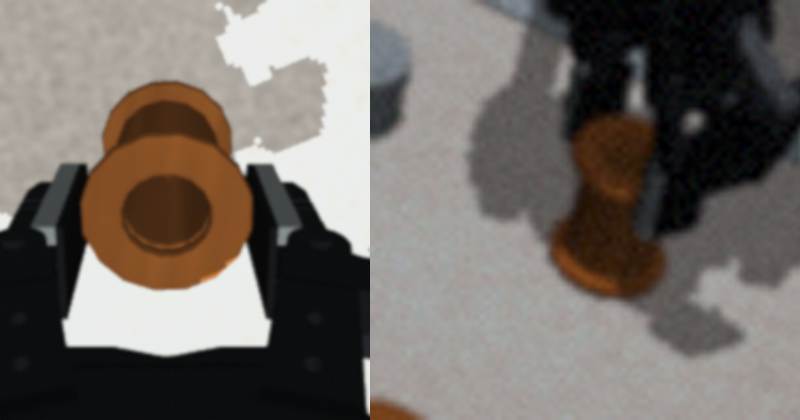

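The left half shows the spool gripped by its upper flange, with an opening of 42 mm and a 41 N grip. The pad tips end about mid-spool, so they sit near TCP height at this opening. I'll lift it and carry it to the pin.

Call:
servo_tool([
  [[3.0,0,0,-2,0],[3.0,0,0,-5,0],[3.0,0,0,-8,0],[3.0,0,0,-10,0],[3.0,0,0,-10,0]],
], newtons=50)

```text
t: 4.35
tool_pos: [0.4462, 0.3113, 0.1319]
tool_rot: [0.661, 3.066, 0.006]
contact_force: [1.1, 0.7, 0.2]
opening: 0.0418
grip_force: 50.6
```

Call:
servo_tool([
  [[3.0,-1.0,-2.2,0,0],[3.0,-2.8,-6.3,0,0],[3.0,-4.6,-10.4,0,0],[3.0,-6.4,-14.5,0,0],[3.0,-8.2,-18.6,0,0]],
])

```text
t: 4.85
tool_pos: [0.4408, 0.1055, 0.1264]
tool_rot: [-0.661, -3.068, 0.002]
contact_force: [1.3, -0.2, -0.9]
opening: 0.0417
grip_force: 50.7
```

Call:
servo_tool([
  [[3.0,-1.8,-4.1,0,0],[3.0,-3.6,-8.2,0,0],[3.0,-5.4,-12.3,0,0],[3.0,-7.2,-16.4,0,0],[3.0,-9.0,-20.5,0,0]],
])

```text
t: 5.35
tool_pos: [0.4385, -0.118, 0.1266]
tool_rot: [-0.662, -3.068, -0.001]
contact_force: [0.7, 0.6, 0.3]
opening: 0.042
grip_force: 50.7
```

Call:
servo_tool([
  [[3.0,-1.6,-3.6,0,0],[3.0,-2.6,-5.8,0,0],[3.0,-3.2,-7.0,0,0],[3.0,-3.2,-7.0,0,0],[3.0,-3.2,-7.0,0,0]],
])

```text
t: 5.85
tool_pos: [0.4398, -0.1926, 0.1276]
tool_rot: [-0.661, -3.069, -0.002]
contact_force: [0.6, -0.5, 0.5]
opening: 0.0416
grip_force: 50.7
```

```bash
python3 - <<'E'
from h import *
d=get('wrist'); plan(.4415,-.1933,.13); e=get('scene'); t=get('top')
a=cv2.resize(e['img'][110:240,120:280],(517,420),interpolation=cv2.INTER_CUBIC)
im=np.hstack([d['img'][150:400,150:400],cv2.resize(e['img'][100:240,120:270],(268,250),interpolation=cv2.INTER_CUBIC),cv2.resize(t['img'][150:290,325:450],(223,250),interpolation=cv2.INTER_CUBIC)])
cv2.imwrite('pics/w4.png',im[:,:,::-1])
print(proj(d,[.4415,-.1933,.048])-150,proj(d,[.4415,-.1933,.012])-150)
E
```

```text
shift cm [-0.17 -0.02 -0.21] turn 0 | pos [ 0.44   -0.1924  0.1279] yaw_y 65.7 q6 -1.71 q [-0.57, -0.22, 2.03, 0.0, 1.33, -1.71] open 0.042 F [ 0.1 -0.1 -1.3]
[129.80663417  61.92612129] [129.61540667  49.33060628]
```

View pics/w4.png

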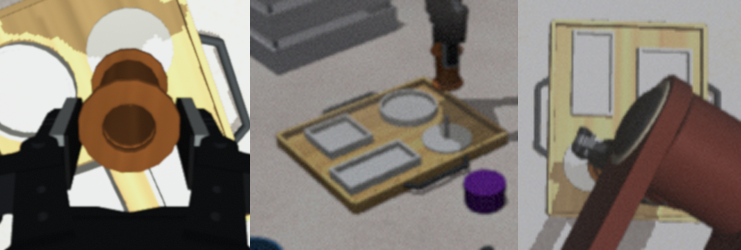

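The wrist crop shows the spool hanging upright with its top flange at about full-image (280,275). The white pin plate lies behind it, and the scene shows the spool beside and above the pin plate.

```bash
python3 - <<'E'
from h import *
d=get('wrist'); o=ctrl.get_obs(); z=o['tool_pos'][2]
hsv=cv2.cvtColor(d['img'],cv2.COLOR_RGB2HSV); m=cv2.inRange(hsv,(3,110,20),(20,255,255)); m[:,:200]=0;m[:,360:]=0
c=max(cv2.findContours(m,0,1)[0],key=cv2.contourArea); x,y,w,h=cv2.boundingRect(c); print(x,y,w,h)
# top flange: width w, lower edge y+h
cu=x+w/2; cv_=y+h-w/2*.97
p=ray(d,cu,cv_,z+.0248); print('flange centre',cu,cv_,p,'tcp',o['tool_pos'],'depth-size',w*((d['Rwc'].T@(p-d['C']))[2])/d['fx'])
dx=np.array([.4415,-.1933])-p[:2]
plan(o['tool_pos'][0]+dx[0],o['tool_pos'][1]+dx[1],.012+.0292+.001)
E
```

```text
227 199 104 124
flange centre 279.0 272.56 [ 0.43681016 -0.19161427  0.15334411] tcp [ 0.44038298 -0.19253877  0.12854411] depth-size 0.042804883182997105
shift cm [-0.5   0.04  8.63] turn 0 | pos [ 0.4404 -0.1925  0.1285] yaw_y 65.8 q6 -1.72 q [-0.57, -0.22, 2.03, 0.0, 1.33, -1.72] open 0.0419 F [-0.  -0.4  0.1]
```

Call:
servo_tool([
  [[3.0,-0.4,0,0,0],[3.0,-0.4,0,2,0],[3.0,-0.4,0,4,0],[3.0,-0.4,0,5.5,0],[3.0,-0.4,0,5.5,0]],
])

```text
t: 6.55
tool_pos: [0.4425, -0.194, 0.0713]
tool_rot: [-0.66, -3.067, -0.003]
contact_force: [-0.8, 0.8, 0.3]
opening: 0.0419
grip_force: 50.7
```

Call:
servo_tool([
  [[3.0,0,0,1,0],[3.0,0,0,1.9,0],[3.0,0,0,2.6,0],[3.0,0,0,2.8,0],[3.0,0,0,2.8,0]],
])

```text
t: 7.05
tool_pos: [0.4438, -0.1952, 0.0454]
tool_rot: [-0.662, -3.07, -0.0]
contact_force: [-0.3, -0.5, -0.1]
opening: 0.0416
grip_force: 50.7
```

Call:
servo_tool([
  [[3.0,0,0,0.15,0],[3.0,0,0,0.3,0],[3.0,0,0,0.3,0]],
])

```text
t: 7.35
tool_pos: [0.444, -0.1954, 0.0428]
tool_rot: [0.662, 3.071, -0.0]
contact_force: [-0.8, 0.1, 0.6]
opening: 0.042
grip_force: 50.7
```

Call:
servo_tool([
  [[3.0,0,0,0.1,0],[3.0,0,0,0.2,0],[3.0,0,0,0.2,0]],
])

```text
t: 7.65
tool_pos: [0.4442, -0.1955, 0.0413]
tool_rot: [0.662, 3.071, -0.0]
contact_force: [-0.8, 0.8, 3.8]
opening: 0.0418
grip_force: 51.1
```

Force rose to 3.8 N, so the spool is seated. I'll release it.

Call:
servo_tool([
  [[6.0,0,0,0,0],[6.0,0,0,0,0],[6.0,0,0,0,0],[6.0,0,0,0,0]],
])

```text
t: 8.05
tool_pos: [0.4438, -0.1953, 0.0405]
tool_rot: [-0.662, -3.071, -0.0]
contact_force: [-0.7, 0.9, 0.6]
opening: 0.06
grip_force: 0.0
```

Call:
servo_tool([
  [[6.0,0,0,-1.5,0],[6.0,0,0,-4,0],[7.5,0,0,-8,0],[7.5,0,0,-10,0],[7.5,0,0,-10,0]],
])

```text
t: 8.55
tool_pos: [0.4462, -0.1968, 0.1449]
tool_rot: [0.661, 3.064, -0.004]
contact_force: [1.2, 0.3, 0.6]
opening: 0.075
grip_force: 0.0
```

```bash
python3 - <<'E'
from h import *
d=get('wrist'); e=get('scene')
im=np.hstack([d['img'][100:350,150:400],cv2.resize(e['img'][100:240,120:270],(268,250),interpolation=cv2.INTER_CUBIC)])
cv2.imwrite('pics/w5.png',im[:,:,::-1])
plan(.4524,.0378,.14,0)
E
```

```text
shift cm [ 8.83 21.59  0.05] turn 65.7 | pos [ 0.4439 -0.1953  0.1405] yaw_y 65.7 q6 -1.71 q [-0.57, -0.23, 2.01, -0.0, 1.35, -1.71] open 0.0752 F [ 0.1 -0.2  0.3]
```

View pics/w5.png

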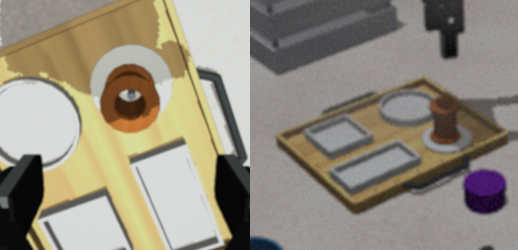

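The spool stands upright over the pin (the pin tip shows inside its hole at crop (131,95)). Next is the wide tin.

Call:
servo_tool([
  [[8.5,1.7,4.3,0,8.2],[8.5,3.5,8.6,0,16.4],[8.5,5.3,12.9,0,24.6],[8.5,7.0,17.2,0,32.8],[8.5,8.8,21.6,0,41]],
])

```text
t: 9.15
tool_pos: [0.451, 0.0214, 0.1383]
tool_rot: [-1.617, -2.689, 0.002]
contact_force: [1.1, 0.5, -0.7]
opening: 0.0847
grip_force: 0.0
```

Call:
servo_tool([
  [[8.5,0,0,0,8.2],[8.5,0,0,0,16.4],[8.5,0,0,0,24.7],[8.5,0,0,0,24.7]],
])

```text
t: 9.55
tool_pos: [0.4512, 0.02, 0.1384]
tool_rot: [-2.148, -2.288, 0.004]
contact_force: [0.3, 0.4, -0.4]
opening: 0.0848
grip_force: 0.0
```

```bash
python3 - <<'E'
from h import *
d=get('wrist'); plan(.4524,.0378,.02,0)
print(proj(d,[.4524,.0378,.034]))
save(d,'w6')
E
```

```text
shift cm [ 1.77  0.26 11.86] turn 3.7 | pos [0.4514 0.0199 0.1386] yaw_y 3.7 q6 -0.19 q [-0.12, -0.31, 2.09, -0.0, 1.37, -0.19] open 0.0849 F [-0.  -0.8 -0. ]
[281.75884177 178.28265867]
```

View pics/w6.png

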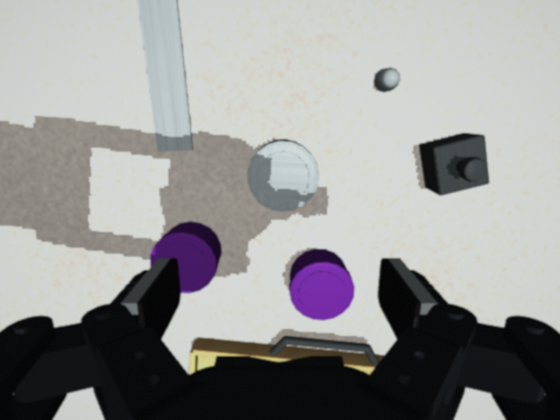

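The tin top is at (283,173), about 5 px above the prediction, so I'll correct by +3 mm in tool x. I'll also descend guardedly here, to learn where the tips are at this opening.

Call:
servo_tool([
  [[8.5,1.2,0.3,2,3.7],[8.5,2.1,0.3,5,3.7],[8.5,2.1,0.3,8,3.7],[6.8,2.1,0.3,9.8,3.7],[6.8,2.1,0.3,9.8,3.7]],
], newtons=40)

```text
t: 10.1
tool_pos: [0.4507, 0.041, 0.0386]
tool_rot: [-2.217, -2.217, 0.009]
contact_force: [0.1, -0.3, 0.1]
opening: 0.0683
grip_force: 0.0
```

Call:
servo_tool([
  [[6.8,0,0,0.5,0],[6.8,0,0,1.0,0],[6.8,0,0,1.5,0],[6.8,0,0,2,0],[6.8,0,0,2.0,0]],
])

```text
t: 10.6
tool_pos: [0.4539, 0.0408, 0.0222]
tool_rot: [-2.223, -2.219, 0.001]
contact_force: [-0.1, -0.5, 0.6]
opening: 0.068
grip_force: 0.0
```

```bash
python3 - <<'E'
from h import *
plan(.4524,.0378,.02,0)
d=get('wrist'); e=get('scene')
im=np.hstack([d['img'][100:400,130:430],cv2.resize(e['img'][180:250,260:340],(343,300),interpolation=cv2.INTER_CUBIC)])
cv2.imwrite('pics/w7.png',im[:,:,::-1])
E
```

```text
shift cm [-0.3  -0.15  0.22] turn -0.1 | pos [0.4539 0.0408 0.0222] yaw_y -0.1 q6 -0.07 q [-0.07, -0.14, 2.16, -0.0, 1.12, -0.07] open 0.068 F [-0.1 -0.5  0.6]
```

View pics/w7.png

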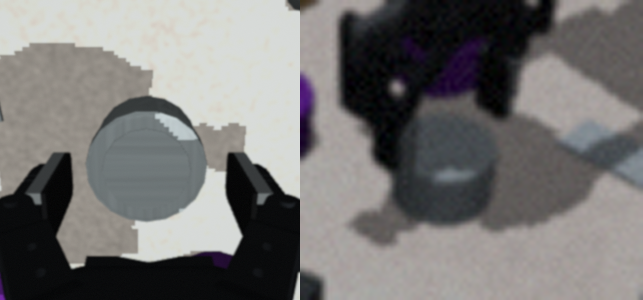

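The wrist crop shows the tin top at full-image (276,258), about 4 mm further along tool +x than the pads. The scene crop shows the tips still well above the table.

Call:
servo_tool([
  [[6.8,0.3,0,0.2,0],[6.8,0.3,0,0.4,0],[6.8,0.3,0,0.6,0],[6.8,0.3,0,0.6,0],[6.8,0.3,0,0.6,0]],
])

```text
t: 11.2
tool_pos: [0.4542, 0.0438, 0.0166]
tool_rot: [-2.224, -2.219, 0.0]
contact_force: [-0.7, 0.6, -1.2]
opening: 0.0678
grip_force: 0.0
```

Call:
servo_tool([
  [[6.8,0,0,0.2,0],[6.8,0,0,0.4,0],[6.8,0,0,0.4,0]],
])

```text
t: 11.5
tool_pos: [0.454, 0.0438, 0.0123]
tool_rot: [-2.224, -2.219, 0.001]
contact_force: [0.5, 0.1, -0.6]
opening: 0.0682
grip_force: 0.0
```

Call:
servo_tool([
  [[5.0,0,0,0,0],[5.0,0,0,0,0],[5.0,0,0,0,0],[5.0,0,0,0,0],[5.0,0,0,0,0]],
], newtons=50)

```text
t: 12.0
tool_pos: [0.4548, 0.0438, 0.0132]
tool_rot: [2.223, 2.218, 0.001]
contact_force: [0.5, 0.4, 4.1]
opening: 0.0534
grip_force: 52.9
```

Call:
servo_tool([
  [[5.0,0,0,-1,0],[5.0,0,0,-2,0],[5.0,0,0,-3,0],[5.0,0,0,-3,0]],
])

```text
t: 12.4
tool_pos: [0.4558, 0.0437, 0.0448]
tool_rot: [2.222, 2.217, 0.004]
contact_force: [-0.1, 1.2, -1.3]
opening: 0.0535
grip_force: 52.6
```

```bash
python3 - <<'E'
from h import *
plan(.437,-.286,.12)
d=get('wrist'); e=get('scene')
im=np.hstack([d['img'][100:400,130:430],cv2.resize(e['img'][170:240,260:340],(343,300),interpolation=cv2.INTER_CUBIC)])
cv2.imwrite('pics/w8.png',im[:,:,::-1])
E
```

```text
shift cm [-32.98  -1.78  -7.52] turn 0 | pos [0.4558 0.0437 0.0448] yaw_y -0.1 q6 -0.06 q [-0.07, -0.17, 2.14, 0.0, 1.17, -0.06] open 0.0535 F [-0.1  1.2 -1.3]
```

View pics/w8.png

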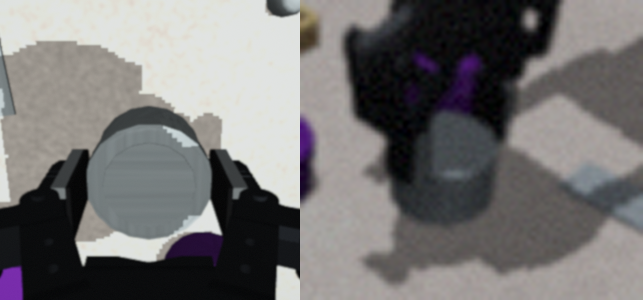

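The tin is gripped evenly and has lifted. I'll raise it and go over to the cup, passing well above the spool.

Call:
servo_tool([
  [[5.0,0,0,-3,0],[5.0,0,0,-7,0],[5.0,-1.5,0,-10.5,0],[5.0,-5,0,-10.5,0],[5.0,-9,0,-10.5,0]],
])

```text
t: 13.0
tool_pos: [0.4548, -0.0467, 0.1492]
tool_rot: [2.219, 2.22, 0.003]
contact_force: [0.6, -0.2, -0.9]
opening: 0.0535
grip_force: 52.9
```

Call:
servo_tool([
  [[5.0,-4,-0.3,0,0],[5.0,-8,-0.6,0,0],[5.0,-12,-0.9,0,0],[5.0,-16,-1.2,0,0],[5.0,-20,-1.5,0,0]],
])

```text
t: 13.5
tool_pos: [0.4379, -0.2475, 0.147]
tool_rot: [-2.224, -2.218, -0.0]
contact_force: [0.1, -0.2, -0.9]
opening: 0.0536
grip_force: 52.9
```

Call:
servo_tool([
  [[5.0,-2.5,-0.3,0,0],[5.0,-4,-0.3,0,0],[5.0,-4,-0.3,0,0],[5.0,-4,-0.3,0,0]],
])

```text
t: 13.9
tool_pos: [0.4355, -0.2853, 0.1472]
tool_rot: [-2.223, -2.218, -0.001]
contact_force: [-0.0, 0.0, -0.7]
opening: 0.0535
grip_force: 52.9
```

```bash
python3 - <<'E'
from h import *
d=get('wrist'); o=ctrl.get_obs(); z=o['tool_pos'][2]
for u,v in [(279,280)]:
    p=ray(d,u,v,z+.021); print('tin centre if at',u,v,p)
q=proj(d,[.437,-.286,.022]); print('cup px',q)
plan(.437,-.286,.12)
save(d,'w9')
E
```

```text
tin centre if at 279 280 [ 0.43594683 -0.28745873  0.16824467]
cup px [280.05537898 195.09175291]
shift cm [-0.11  0.14  2.72] turn 0 | pos [ 0.4356 -0.2849  0.1472] yaw_y -0.1 q6 -0.72 q [-0.72, -0.14, 1.93, 0.0, 1.35, -0.72] open 0.0533 F [-0.3  0.8 -0.4]
```

View pics/w9.png

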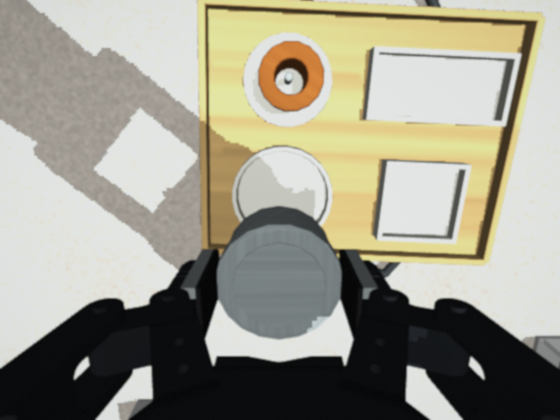

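The cup centre is at (281,193), against a predicted (280,195), and the tin is centred in the grip. I'll lower it.

Call:
servo_tool([
  [[5.0,0.2,0.1,3,0],[5.0,0.2,0.1,6,0],[5.0,0.2,0.1,9,0],[5.0,0.2,0.1,10.8,0],[5.0,0.2,0.1,11.4,0]],
])

```text
t: 14.45
tool_pos: [0.4353, -0.2814, 0.031]
tool_rot: [-2.218, -2.218, 0.0]
contact_force: [-0.0, -0.1, -0.6]
opening: 0.0535
grip_force: 52.9
```

Call:
servo_tool([
  [[5.0,0,0,0.1,0],[5.0,0,0,0.3,0],[5.0,0,0,0.4,0],[5.0,0,0,0.4,0]],
])

```text
t: 14.85
tool_pos: [0.4372, -0.2846, 0.0307]
tool_rot: [2.222, 2.218, 0.0]
contact_force: [-1.1, 0.3, -0.0]
opening: 0.0541
grip_force: 52.9
```

Call:
servo_tool([
  [[5.0,0,0,0.15,0],[5.0,0,0,0.3,0],[5.0,0,0,0.3,0]],
])

```text
t: 15.15
tool_pos: [0.4364, -0.2841, 0.0266]
tool_rot: [-2.224, -2.219, -0.0]
contact_force: [0.1, -0.2, -1.3]
opening: 0.0535
grip_force: 52.9
```

Call:
servo_tool([
  [[5.0,0,0,0.1,0],[5.0,0,0,0.2,0],[5.0,0,0,0.2,0]],
])

```text
t: 15.45
tool_pos: [0.4366, -0.2842, 0.0252]
tool_rot: [-2.224, -2.219, 0.0]
contact_force: [-2.1, 1.2, 3.6]
opening: 0.0536
grip_force: 53.4
```

Contact came at 25 mm, as computed. I'll release the tin, lift and then go to the case, whose tool y must be at 86°.

Call:
servo_tool([
  [[7.0,0,0,-0.1,0],[7.0,0,0,-0.1,0],[7.0,0,0,-0.1,0],[7.0,0,0,-0.1,0]],
])

```text
t: 15.85
tool_pos: [0.4366, -0.2841, 0.0256]
tool_rot: [-2.224, -2.219, -0.0]
contact_force: [0.0, -0.1, 0.3]
opening: 0.0695
grip_force: 0.0
```

Call:
servo_tool([
  [[7.0,0,0,-1.5,0],[7.0,0,0,-4,0],[7.0,0,0,-8,0],[7.0,0,0,-11.5,0],[7.0,0,0,-11.5,0]],
])

```text
t: 16.35
tool_pos: [0.4398, -0.2869, 0.1487]
tool_rot: [2.215, 2.21, 0.001]
contact_force: [0.4, -0.8, 0.8]
opening: 0.0701
grip_force: 0.0
```

```bash
python3 - <<'E'
from h import *
d=get('wrist'); e=get('scene'); p=plan(.592,.2005,.14,86)
im=np.hstack([d['img'][0:300,150:500],cv2.resize(e['img'][120:230,120:270],(409,300),interpolation=cv2.INTER_CUBIC)])
cv2.imwrite('pics/w10.png',im[:,:,::-1])
E
```

```text
shift cm [48.56 15.36  0.21] turn -86.1 | pos [ 0.4373 -0.2848  0.1429] yaw_y -0.1 q6 -0.72 q [-0.72, -0.14, 1.93, -0.0, 1.34, -0.72] open 0.0699 F [-0.5 -0.4 -0.2]
```

View pics/w10.png

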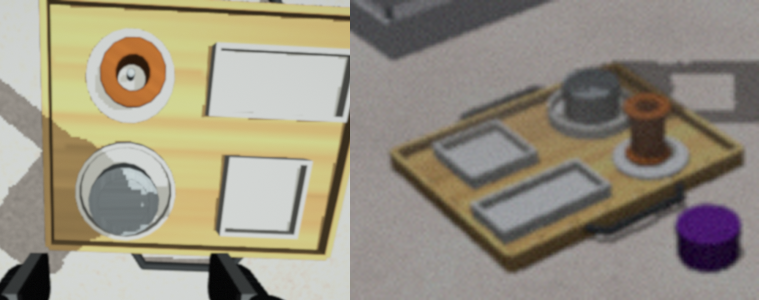

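The tin sits in the round dish and the spool is still upright. My picture viewings are used up, so from here I'll check numerically. Next is the case.

Call:
servo_tool([
  [[8.5,3.5,1.1,0,0],[8.5,8,2.5,0,0],[8.5,12.5,4,0,0],[8.5,17,5.4,0,0],[8.5,21.5,6.8,0,0]],
])

```text
t: 16.95
tool_pos: [0.5041, -0.0672, 0.1391]
tool_rot: [-2.223, -2.217, 0.002]
contact_force: [0.5, -0.0, 0.0]
opening: 0.0853
grip_force: 0.0
```

Call:
servo_tool([
  [[8.5,4.5,1.4,0,0],[8.5,9,2.8,0,-8],[8.5,13.5,4.2,0,-16],[8.5,18,5.7,0,-24],[8.5,22.5,7.1,0,-32]],
])

```text
t: 17.45
tool_pos: [0.5756, 0.1574, 0.1388]
tool_rot: [-1.517, -2.748, 0.003]
contact_force: [0.0, 0.5, -0.2]
opening: 0.0851
grip_force: 0.0
```

```bash
python3 -c "
from h import *
plan(.592,.2005,.14,86)"
```

```text
shift cm [ 2.77  3.68 -0.13] turn -53.8 | pos [0.5756 0.1574 0.1388] yaw_y 32.2 q6 -0.42 q [0.14, 0.05, 1.76, -0.0, 1.34, -0.42] open 0.0851 F [ 0.   0.5 -0.2]
```

Call:
servo_tool([
  [[8.5,1.4,1.8,0,-8],[8.5,2.8,3.7,0,-16],[8.5,2.8,3.7,0,-24.5],[8.5,2.8,3.7,0,-33],[8.5,2.8,3.7,0,-41]],
])

```text
t: 17.95
tool_pos: [0.5918, 0.199, 0.1384]
tool_rot: [-0.457, -3.104, 0.002]
contact_force: [-0.4, -1.1, 0.5]
opening: 0.0848
grip_force: 0.0
```

Call:
servo_tool([
  [[8.5,0,0,0,-8],[8.5,0,0,0,-12.8],[8.5,0,0,0,-12.8],[8.5,0,0,0,-12.8]],
])

```text
t: 18.35
tool_pos: [0.5923, 0.1987, 0.1393]
tool_rot: [-0.121, -3.137, 0.001]
contact_force: [0.2, 0.0, 1.0]
opening: 0.0848
grip_force: 0.0
```

```bash
python3 - <<'E'
from h import *
d=get('wrist'); plan(.592,.2005,.02,86)
print('pred',proj(d,[.592,.2005,.03]))
hsv=cv2.cvtColor(d['img'],cv2.COLOR_RGB2HSV)
m=((hsv[...,1]>90)&(hsv[...,2]<150)&((hsv[...,0]<22)|(hsv[...,0]>170))).astype(np.uint8)
m=cv2.morphologyEx(m,cv2.MORPH_CLOSE,np.ones((5,5)))
for c in cv2.findContours(m,0,1)[0]:
    if cv2.contourArea(c)>400:
        r=cv2.minAreaRect(c); b=cv2.boxPoints(r); P=np.array([ray(d,*p,.03)[:2] for p in b]); print(r,'world',P.mean(0).round(4),[np.linalg.norm(P[i]-P[i-1]).round(4) for i in (1,2)],[np.degrees(np.arctan2(*(P[i]-P[i-1])[::-1])).round(1) for i in (1,2)])
        ix=m*0; cv2.drawContours(ix,[c],-1,1,-1); print(np.median(hsv[ix>0],0))
E
```

```text
shift cm [ 0.05  0.18 11.97] turn -0.4 | pos [0.5926 0.1987 0.1397] yaw_y 85.6 q6 -1.29 q [0.2, 0.12, 1.69, -0.0, 1.34, -1.29] open 0.0851 F [ 0.2 -0.   1. ]
pred [282.26267382 198.97501962]
((347.53607177734375, 329.9617004394531), (25.95093536376953, 94.46141052246094), 52.73359680175781) world [0.7182 0.2488] [np.float64(0.0865), np.float64(0.0255)] [np.float64(127.8), np.float64(32.7)]
[ 17. 143.  65.]
((433.8556213378906, 197.6627960205078), (23.211502075195312, 30.564212799072266), 35.21759033203125) world [0.6005 0.3212] [np.float64(0.0234), np.float64(0.0196)] [np.float64(145.7), np.float64(52.1)]
[ 13. 188.  53.]
((411.81036376953125, 182.96426391601562), (28.37034797668457, 51.09797286987305), 34.6241569519043) world [0.5873 0.3033] [np.float64(0.0387), np.float64(0.0232)] [np.float64(145.2), np.float64(52.9)]
[ 13. 188. 101.]
((283.5, 196.0), (100.0, 27.0), 90.0) world [0.5913 0.2015] [np.float64(0.0207), np.float64(0.0823)] [np.float64(85.5), np.float64(-3.7)]
[ 11. 181.  58.]
```

The case measures at (0.5913, 0.2015) with axis −4°, so the tool is aligned with it. I'll straddle it narrowly and go down under guard, to learn how low the tips really are.

Call:
servo_tool([
  [[8.5,0.2,0.25,3,0],[8.5,0.2,0.25,6,0],[6.0,0.2,0.25,8.5,0],[4.5,0.2,0.25,9.5,0],[4.5,0.2,0.25,9.5,0]],
])

```text
t: 18.9
tool_pos: [0.5898, 0.2011, 0.0436]
tool_rot: [-0.119, -3.135, 0.002]
contact_force: [-0.1, -0.8, -0.4]
opening: 0.0455
grip_force: 0.0
```

Call:
servo_tool([
  [[4.5,0,0,0.5,0],[4.5,0,0,1.0,0],[4.5,0,0,1.5,0],[4.5,0,0,2,0],[4.5,0,0,2,0]],
])

```text
t: 19.4
tool_pos: [0.5908, 0.2014, 0.0249]
tool_rot: [-0.119, -3.138, 0.0]
contact_force: [0.2, -0.3, -0.1]
opening: 0.0455
grip_force: 0.0
```

Call:
servo_tool([
  [[4.0,0,0,0.2,0],[4.0,0,0,0.4,0],[4.0,0,0,0.6,0],[4.0,0,0,0.7,0],[4.0,0,0,0.7,0]],
])

```text
t: 19.9
tool_pos: [0.5912, 0.2015, 0.0185]
tool_rot: [-0.119, -3.139, 0.0]
contact_force: [-0.8, 0.0, -1.3]
opening: 0.0403
grip_force: 0.0
```

Call:
servo_tool([
  [[3.8,0,0,0.2,0],[3.8,0,0,0.4,0],[3.8,0,0,0.5,0],[3.8,0,0,0.5,0]],
])

```text
t: 20.3
tool_pos: [0.5911, 0.2015, 0.0134]
tool_rot: [-0.119, -3.139, 0.0]
contact_force: [-0.8, -0.3, 0.0]
opening: 0.0383
grip_force: 0.0
```

Call:
servo_tool([
  [[1.8,0,0,0,0],[1.8,0,0,0,0],[1.8,0,0,0,0],[1.8,0,0,0,0],[1.8,0,0,0,0]],
], newtons=40)

```text
t: 20.8
tool_pos: [0.5916, 0.2016, 0.0139]
tool_rot: [0.119, 3.139, 0.0]
contact_force: [0.6, 0.4, -0.1]
opening: 0.0228
grip_force: 40.0
```

Call:
servo_tool([
  [[1.8,0,0,-1,0],[1.8,0,0,-2.5,0],[1.8,0,0,-6,0],[1.8,0,0,-10,0],[1.8,0,0,-12,0]],
], newtons=60)

```text
t: 21.3
tool_pos: [0.5935, 0.202, 0.1396]
tool_rot: [0.118, 3.132, 0.003]
contact_force: [0.7, 0.8, -0.6]
opening: 0.0221
grip_force: 60.6
```

```bash
python3 - <<'E'
from h import *
d=get('wrist'); plan(.561,-.198,.14,87.4); o=ctrl.get_obs(); z=o['tool_pos'][2]
hsv=cv2.cvtColor(d['img'],cv2.COLOR_RGB2HSV)
m=((hsv[...,1]>90)&(hsv[...,2]<150)&((hsv[...,0]<22)|(hsv[...,0]>170))).astype(np.uint8)
m=cv2.morphologyEx(m,cv2.MORPH_CLOSE,np.ones((5,5)))
for c in cv2.findContours(m,0,1)[0]:
    if cv2.contourArea(c)>400: print(cv2.boundingRect(c),cv2.contourArea(c), cv2.minAreaRect(c))
Rm=R.from_rotvec(o['tool_rot']).as_matrix()
for h in (-.0139,.0161):
  for x in (-.042,.042): print(h,x,[proj(d,o['tool_pos']+Rm@[x,y,-h]).round(0).tolist() for y in (-.012,.012)])
E
```

```text
shift cm [  0.39 -40.18   0.13] turn -1.7 | pos [0.5951 0.2024 0.1427] yaw_y 85.7 q6 -1.29 q [0.21, 0.11, 1.69, -0.0, 1.33, -1.29] open 0.0219 F [1.2 1.  2. ]
(415, 181, 27, 27) 401.5 ((429.9930419921875, 195.75982666015625), (20.760597229003906, 28.93027687072754), 35.21759033203125)
(252, 172, 67, 187) 8938.0 ((280.11383056640625, 265.36553955078125), (189.0945587158203, 62.61629104614258), 85.2363510131836)
(391, 163, 41, 42) 529.5 ((406.62957763671875, 178.7401885986328), (23.071744918823242, 48.935611724853516), 39.0355110168457)
-0.0139 -0.042 [[260.0, 321.0], [303.0, 321.0]]
-0.0139 0.042 [[257.0, 170.0], [306.0, 170.0]]
0.0161 -0.042 [[256.0, 359.0], [308.0, 359.0]]
0.0161 0.042 [[252.0, 182.0], [312.0, 182.0]]
```

The case is centred and level in the grip (rows 172–359 seen, 170–359 predicted). I'll carry it to the trough.

Call:
servo_tool([
  [[1.8,0.1,-3,0,-1],[1.8,0.1,-7.2,0,-1.7],[1.8,0.2,-11.4,0,-1.7],[1.8,0.2,-15.6,0,-1.7],[1.8,0.2,-19.8,0,-1.7]],
])

```text
t: 21.85
tool_pos: [0.5738, 0.0028, 0.1338]
tool_rot: [0.071, 3.141, -0.0]
contact_force: [-0.4, -0.2, -0.4]
opening: 0.0217
grip_force: 60.6
```

Call:
servo_tool([
  [[1.8,0,-4.2,0,0],[1.8,0,-8.4,0,0],[1.8,0,-12.6,0,0],[1.8,0,-16.8,0,0],[1.8,0,-19.5,0,0]],
])

```text
t: 22.35
tool_pos: [0.5649, -0.1932, 0.1338]
tool_rot: [0.075, 3.141, -0.001]
contact_force: [-0.2, 0.2, -0.7]
opening: 0.0212
grip_force: 60.6
```

```bash
python3 - <<'E'
from h import *
d=get('wrist'); plan(.5607,-.198,.031,87.4)
print('pred pin top,cup,square',[proj(d,p).round(0) for p in ([.561,-.198,.022],[.5568,-.292,.022])])
cv2.imwrite('pics/c1.png',d['img'][:,:,::-1])
E
```

```text
shift cm [ 0.4  -0.15 10.3 ] turn -0.3 | pos [ 0.5647 -0.1963  0.134 ] yaw_y 87.1 q6 -1.98 q [-0.46, 0.06, 1.76, -0.0, 1.32, -1.98] open 0.0222 F [-1.2 -3.2 -1. ]
pred pin top,cup,square [array([274., 194.]), array([157., 195.])]
```

Call:
servo_tool([
  [[1.8,0.4,-0.1,3,0],[1.8,0.4,-0.1,6,0],[1.8,0.4,-0.1,8.5,0],[1.8,0.4,-0.1,10,0],[1.8,0.4,-0.1,10,0]],
])

```text
t: 22.9
tool_pos: [0.5595, -0.1902, 0.031]
tool_rot: [-0.072, -3.136, -0.004]
contact_force: [0.4, -0.4, -0.4]
opening: 0.0218
grip_force: 60.6
```

Call:
servo_tool([
  [[1.8,0,0,0.2,0],[1.8,0,0,0.4,0],[1.8,0,0,0.5,0],[1.8,0,0,0.5,0]],
])

```text
t: 23.3
tool_pos: [0.562, -0.1916, 0.0296]
tool_rot: [0.072, 3.139, -0.001]
contact_force: [-0.9, 1.0, -0.6]
opening: 0.022
grip_force: 60.6
```

```bash
python3 - <<'E'
from h import *
plan(.5607,-.198,.026,87.4)
d=get('wrist'); hsv=cv2.cvtColor(d['img'],cv2.COLOR_RGB2HSV)
# plywood-coloured mask: white dish outlines among it
yel=cv2.inRange(hsv,(15,60,90),(40,255,255))
cv2.imwrite('pics/c2.png',yel)
for v in (150,170,190,210): 
    x=np.where(yel[v]>0)[0]; s=np.split(x,np.where(np.diff(x)>3)[0]+1); print(v,[(int(a[0]),int(a[-1])) for a in s if len(a)>3])
for Y in (.023,-.023,.027,-.027): print(Y,[proj(d,[.5607+.0,-.198+Y,.022]).round(0).tolist(),proj(d,[.5607-.05,-.198+Y,.022]).round(0).tolist()])
E
```

```text
shift cm [ 0.11 -0.64  0.36] turn -0.0 | pos [ 0.562  -0.1916  0.0296] yaw_y 87.4 q6 -1.98 q [-0.45, 0.17, 1.83, -0.0, 1.14, -1.98] open 0.022 F [-0.9  1.  -0.6]
150 [(0, 205), (322, 363), (368, 380)]
170 [(0, 206), (321, 362), (367, 378)]
190 [(153, 207), (320, 361), (365, 377)]
210 [(155, 208), (320, 359), (364, 375)]
0.023 [[313.0, 246.0], [311.0, 146.0]]
-0.023 [[223.0, 250.0], [213.0, 151.0]]
0.027 [[321.0, 246.0], [320.0, 146.0]]
-0.027 [[215.0, 250.0], [205.0, 151.0]]
```

Predicted trough edges at columns 205 and 320, against 205 and 322 seen, so the trough position is right. I'll shift 6 mm and lower.

Call:
servo_tool([
  [[1.8,0.1,-0.3,0,0],[1.8,0.1,-0.6,0,0],[1.8,0.1,-0.6,0,0]],
])

```text
t: 23.65
tool_pos: [0.5602, -0.1978, 0.0289]
tool_rot: [0.073, 3.14, -0.0]
contact_force: [0.0, 0.5, -1.0]
opening: 0.0219
grip_force: 60.6
```

Call:
servo_tool([
  [[1.8,0,0,0.1,0],[1.8,0,0,0.2,0],[1.8,0,0,0.2,0],[1.8,0,0,0.2,0]],
])

```text
t: 24.05
tool_pos: [0.5601, -0.1972, 0.0265]
tool_rot: [-0.072, -3.141, -0.0]
contact_force: [-0.3, -0.7, -1.0]
opening: 0.0221
grip_force: 60.6
```

Call:
servo_tool([
  [[1.8,0,0,0.1,0],[1.8,0,0,0.2,0],[1.8,0,0,0.2,0]],
])

```text
t: 24.35
tool_pos: [0.5604, -0.1973, 0.026]
tool_rot: [-0.072, -3.141, -0.0]
contact_force: [-3.9, 0.5, 7.0]
opening: 0.0223
grip_force: 61.4
```

The case is on the floor at the computed height. I'll open moderately and lift.

Call:
servo_tool([
  [[3.8,0,0,-0.2,0],[3.8,0,0,-0.2,0],[3.8,0,0,-0.2,0],[3.8,0,0,-0.2,0]],
])

```text
t: 24.75
tool_pos: [0.5601, -0.1973, 0.0265]
tool_rot: [-0.072, -3.141, -0.0]
contact_force: [-0.5, 0.8, -0.4]
opening: 0.0384
grip_force: 0.0
```

Call:
servo_tool([
  [[3.8,0,0,-1,0],[3.8,0,0,-3,0],[5,0,0,-7,0],[6.5,0,0,-11,0],[6.5,0,0,-11,0]],
])

```text
t: 25.25
tool_pos: [0.5644, -0.1994, 0.1453]
tool_rot: [0.072, 3.128, -0.009]
contact_force: [0.4, -0.9, 1.4]
opening: 0.0646
grip_force: 0.0
```

```bash
python3 - <<'E'
from h import *
d=get('wrist'); plan(.590,.0545,.14,110)
hsv=cv2.cvtColor(d['img'],cv2.COLOR_RGB2HSV)
m=((hsv[...,1]>90)&(hsv[...,2]<90)&((hsv[...,0]<16)|(hsv[...,0]>170))).astype(np.uint8)
for c in cv2.findContours(m,0,1)[0]:
    if cv2.contourArea(c)>400:
        r=cv2.minAreaRect(c); b=cv2.boxPoints(r); P=np.array([ray(d,*p,.042)[:2] for p in b]); print(r,'world',P.mean(0).round(4),[np.linalg.norm(P[i]-P[i-1]).round(4) for i in (1,2)],[np.degrees(np.arctan2(*(P[i]-P[i-1])[::-1])).round(1) for i in (1,2)])
E
```

```text
shift cm [-1.56 25.41  0.12] turn -22.6 | pos [ 0.5628 -0.1986  0.142 ] yaw_y 87.4 q6 -1.99 q [-0.46, 0.04, 1.76, 0.0, 1.33, -1.99] open 0.0653 F [ 0.3  0.7 -0.7]
((282.0, 230.5), (27.0, 26.0), 90.0) world [ 0.5903 -0.1996] [np.float64(0.0206), np.float64(0.0231)] [np.float64(87.4), np.float64(-1.9)]
((282.5, 176.0), (70.0, 27.0), 90.0) world [ 0.5466 -0.1972] [np.float64(0.0201), np.float64(0.0545)] [np.float64(87.3), np.float64(-1.9)]
((277.7488098144531, 15.715559959411621), (27.604286193847656, 34.11765670776367), 88.02507019042969) world [ 0.4361 -0.1956] [np.float64(0.0227), np.float64(0.0166)] [np.float64(89.0), np.float64(0.3)]
```

The case lies in the trough, centre about (0.5605, −0.198). Last is the weight.

Call:
servo_tool([
  [[8.5,-0.2,3,0,0],[8.5,-0.5,7.5,0,0],[8.5,-0.8,12,0,-6],[8.5,-1.1,16.5,0,-12],[8.5,-1.3,21,0,-18]],
])

```text
t: 25.8
tool_pos: [0.5819, 0.0136, 0.1355]
tool_rot: [0.426, -3.111, -0.001]
contact_force: [0.7, 0.6, 1.1]
opening: 0.085
grip_force: 0.0
```

```bash
python3 -c "
from h import *
plan(.590,.0545,.14,110)"
```

```text
shift cm [-1.88  3.72 -0.45] turn -4.4 | pos [0.5819 0.0136 0.1355] yaw_y 105.6 q6 -1.95 q [-0.1, 0.02, 1.79, 0.0, 1.33, -1.95] open 0.085 F [0.7 0.6 1.1]
```

Call:
servo_tool([
  [[8.5,-1,2,0,-2],[8.5,-1.9,3.7,-0.4,-4.4],[8.5,-1.9,3.7,-0.4,-4.4],[8.5,-1.9,3.7,-0.4,-4.4]],
])

```text
t: 26.2
tool_pos: [0.5907, 0.0525, 0.1398]
tool_rot: [0.539, -3.093, 0.0]
contact_force: [0.2, 0.5, 0.5]
opening: 0.085
grip_force: 0.0
```

```bash
python3 - <<'E'
from h import *
d=get('wrist'); plan(.590,.0545,.02,110)
print('pred top centre',proj(d,[.590,.0545,.03]),'knob',proj(d,[.590,.0545,.05]))
hsv=cv2.cvtColor(d['img'],cv2.COLOR_RGB2HSV)
m=(hsv[...,2]<110).astype(np.uint8); m[280:]=0
for c in cv2.findContours(m,0,1)[0]:
    if cv2.contourArea(c)>400:
        print(cv2.boundingRect(c),cv2.contourArea(c),cv2.minAreaRect(c))
        h=cv2.approxPolyDP(cv2.convexHull(c),3,True)[:,0]; print(h.tolist())
x,y=proj(d,[.590,.0545,.03]).astype(int)
g=hsv[...,2]; print(g[y-44:y+44:4,x-44:x+44:4])
E
```

```text
shift cm [-0.04  0.25 11.98] turn -0.3 | pos [0.5907 0.052  0.1398] yaw_y 109.7 q6 -1.95 q [-0.04, 0.04, 1.76, -0.0, 1.34, -1.95] open 0.0848 F [-0.9  0.9 -1.1]
pred top centre [282.71772522 199.83859759] knob [283.02121992 206.62012498]
(379, 258, 48, 22) 633.5 ((402.5, 268.4999694824219), (20.999996185302734, 46.99999237060547), 90.0)
[[381, 260], [400, 259], [426, 279], [379, 279]]
(132, 258, 47, 22) 642.0 ((155.0, 268.5), (21.0, 46.0), 90.0)
[[177, 261], [178, 279], [132, 279], [158, 259]]
(259, 170, 51, 55) 2477.5 ((283.3617858886719, 197.14540100097656), (50.10551071166992, 53.30373001098633), 1.9091525077819824)
[[262, 171], [307, 174], [305, 224], [260, 222]]
(480, 68, 45, 52) 1014.5 ((500.4335632324219, 91.4124526977539), (40.327789306640625, 52.799102783203125), 7.815293788909912)
[[524, 68], [517, 119], [494, 117], [484, 111], [480, 92], [489, 78]]
(178, 4, 46, 63) 477.5 ((207.8450469970703, 40.80113220214844), (26.98086929321289, 69.95783996582031), 32.092594146728516)
[[215, 4], [223, 25], [218, 50], [203, 64], [179, 64]]
(32, 0, 71, 163) 3199.5 ((65.49034118652344, 80.6
[... 1649 characters left out ...]
7  72  69  68  58  75  73  71
  198 197 196 197]
 [196 196 197 196 196 159  70  72  72  66  61  67  66  60  70  72  72  73
  197 196 197 196]
 [196 197 196 196 197 156  72  73  73  73  71  70  71  72  73  73  72  85
  196 197 197 197]
 [197 196 197 196 196 187  95  90  86  86  83  84  81  73  76  77  72 101
  197 196 197 196]
 [197 196 196 197 196 196 197 197 197 197 197 197 197 197 197 196 197 196
  197 197 196 196]
 [195 196 194 197 195 196 196 197 196 197 196 197 195 196 197 196 196 197
  196 196 195 196]
 [196 197 197 196 196 197 197 197 196 197 196 197 196 197 196 197 197 196
  196 197 197 196]
 [197 196 197 196 196 196 196 196 196 193 195 196 196 197 197 196 197 196
  197 196 196 196]]
```

The weight's top centre is at (283,199), as predicted, and it is turned about 2.5° more. I'll descend and grip.

Call:
servo_tool([
  [[8.5,0,0.2,3,2.5],[8.5,0,0.2,6,2.5],[7.0,0,0.2,8.5,2.5],[6.0,0,0.2,10,2.5],[6.0,0,0.2,10,2.5]],
])

```text
t: 26.75
tool_pos: [0.5883, 0.0536, 0.0377]
tool_rot: [0.469, -3.101, -0.001]
contact_force: [-0.7, 0.1, 0.1]
opening: 0.06
grip_force: 0.0
```

Call:
servo_tool([
  [[6.0,0,0,0.6,0],[6.0,0,0,1.2,0],[6.0,0,0,1.8,0],[6.0,0,0,2.5,0],[6.0,0,0,2.6,0]],
])

```text
t: 27.25
tool_pos: [0.59, 0.0545, 0.0137]
tool_rot: [0.472, -3.104, -0.0]
contact_force: [0.1, -0.2, 0.5]
opening: 0.06
grip_force: 0.0
```

Call:
servo_tool([
  [[3.2,0,0,0,0],[3.2,0,0,0,0],[3.2,0,0,0,0],[3.2,0,0,0,0],[3.2,0,0,0,0]],
], newtons=70)

```text
t: 27.75
tool_pos: [0.591, 0.0546, 0.0153]
tool_rot: [-0.472, 3.105, 0.0]
contact_force: [-1.7, 0.8, 3.7]
opening: 0.0374
grip_force: 71.0
```

Call:
servo_tool([
  [[3.2,0,0,-0.8,0],[3.2,0,0,-2,0],[3.2,0,0,-5,0],[3.2,0,0,-9,0],[3.2,0,0,-12,0]],
], newtons=90)

```text
t: 28.25
tool_pos: [0.5908, 0.0543, 0.137]
tool_rot: [-0.472, 3.105, -0.001]
contact_force: [0.8, 0.1, -3.7]
opening: 0.0362
grip_force: 91.1
```

```bash
python3 - <<'E'
from h import *
d=get('wrist'); plan(.5568,-.292,.14,87.4); o=ctrl.get_obs(); print(o['grip_force'])
hsv=cv2.cvtColor(d['img'],cv2.COLOR_RGB2HSV)
Rm=R.from_rotvec(o['tool_rot']).as_matrix()
for h in (-.0147,.0153): print(h,[proj(d,o['tool_pos']+Rm@[x,y,-h]).round(0).tolist() for x in (-.02,.02) for y in (-.02,.02)])
print(hsv[150:360:6,250:312:8,2])
E
```

```text
shift cm [ 13.86 -31.95   0.32] turn 19.9 | pos [0.5942 0.0543 0.1433] yaw_y 107.3 q6 -1.91 q [-0.03, 0.04, 1.76, -0.0, 1.33, -1.91] open 0.0364 F [4.2 0.1 1.5]
91.22356150392079
-0.0147 [[241.0, 291.0], [317.0, 291.0], [239.0, 219.0], [319.0, 219.0]]
0.0153 [[234.0, 325.0], [324.0, 325.0], [230.0, 241.0], [328.0, 240.0]]
[[158 162 162 161 164 170 167 164]
 [162 160 155 164 170 171 169 166]
 [161 167 160 173 168 167 163 165]
 [164 161 167 170 164 167 171 173]
 [181 163 167 164 167 172 163 172]
 [231 163 166 164 170 166 167 230]
 [231 171 167 166 171 163 163 231]
 [231 164 171 168 168 174 173 231]
 [231 231 231 231 231 231 231 231]
 [231 231 231 231 231 231 231 231]
 [201 203 203 204 203 203 203 203]
 [ 23  23  22  23  23  22  22  24]
 [ 22  24  21  23  22  23  24  23]
 [ 28  29  28  28  29  29  28  30]
 [ 49  48  49  50  50  50  48  49]
 [ 48  48  48  48  48  48  48  48]
 [ 48  49  49  48  48  49  48  49]
 [ 48  48  48  48  48  48  49  48]
 [ 48  48  48  49  48  49  49  48]
 [ 47  47  48  21  20  48  47  48]
 [ 49  49  24  23  25  23  50  50]
 [ 49  44  27  45  50  32  33  49]
 [ 49  31  50  51  51  51  28  50]
 [ 47  28  50  51  50  50  42  50]
 [ 48  40  49  50  49  49  48  49]
 [ 56  46  48  50  50  49  44  56]
 [ 80  81  50  48  48  47  82  82]
 [230 230 230 223 216 231 231 231]
 [229 231 229 230 229 230 230 231]
 [230 230 230 230 229 230 229 230]
 [230 230 231 228 230 230 230 230]
 [230 229 228 228 230 229 230 230]
 [229 229 228 229 229 230 230 230]
 [230 229 228 228 229 230 229 230]
 [228 230 230 230 229 229 228 230]]
```

```bash
python3 - <<'E'
from h import *
d=get('wrist'); o=ctrl.get_obs(); v=cv2.cvtColor(d['img'],cv2.COLOR_RGB2HSV)[...,2].astype(int)
for u in (250,260,300): 
    g=v[:,u]; e=np.where(np.abs(np.diff(g))>8)[0]; print(u,[(int(i),int(g[i]),int(g[i+1])) for i in e if 180<i<340])
for r in (235,270,300,306):
    g=v[r]; e=np.where(np.abs(np.diff(g))>8)[0]; print(r,[(int(i),int(g[i]),int(g[i+1])) for i in e if 200<i<360])
print(o['tool_pos'],o['contact_force'],o['grip_force'],o['opening'])
from scipy.optimize import least_squares
E
```

```text
250 [(209, 230, 201), (210, 201, 127), (211, 127, 49), (212, 49, 22), (297, 56, 68), (298, 68, 78), (307, 89, 136), (308, 136, 196), (309, 196, 226)]
260 [(187, 157, 168), (188, 168, 191), (189, 191, 219), (190, 219, 230), (209, 229, 202), (210, 202, 127), (211, 127, 48), (212, 48, 21), (300, 45, 54), (301, 54, 68), (302, 68, 79), (307, 88, 136), (308, 136, 197), (309, 197, 226)]
300 [(187, 183, 193), (188, 193, 209), (189, 209, 223), (209, 230, 202), (210, 202, 127), (211, 127, 49), (212, 49, 21), (299, 52, 63), (300, 63, 76), (307, 88, 138), (308, 138, 196), (309, 196, 224)]
235 [(231, 231, 221), (232, 221, 174), (233, 174, 101), (234, 101, 51), (235, 51, 42), (322, 45, 73), (323, 73, 144), (324, 144, 206), (325, 206, 229)]
270 [(201, 57, 20), (211, 20, 36), (212, 36, 51), (225, 53, 35), (226, 35, 19), (227, 19, 9), (237, 17, 33), (238, 33, 44), (318, 47, 38), (319, 38, 24), (320, 24, 12), (330, 13, 28), (331, 28, 48), (332, 48, 57), (344, 55, 40), (345, 40, 24), (355, 12, 24), (356, 24, 70), (357, 70, 145), (358, 145, 204), (359, 204, 229)]
300 [(226, 23, 14), (235, 13, 24), (236, 24, 48), (237, 48, 69), (238, 69, 78), (258, 62, 52), (303, 63, 72), (319, 75, 57), (320, 57, 34), (321, 34, 15)]
306 [(233, 9, 32), (234, 32, 91), (235, 91, 141), (236, 141, 131), (237, 131, 95), (238, 95, 78), (263, 75, 66), (264, 66, 57), (293, 63, 72), (319, 83, 112), (320, 112, 137), (321, 137, 110), (322, 110, 53), (323, 53, 17), (324, 17, 7)]
[0.59429396 0.05421694 0.1410788 ] [ 0.88454253 -0.15140391 -3.78778185] 91.1128915333029 0.03631815288272105
```

```bash
python3 - <<'E'
from h import *
from scipy.optimize import least_squares
d=get('wrist'); o=ctrl.get_obs(); Rm=R.from_rotvec(o['tool_rot']).as_matrix(); t=o['tool_pos']
v=cv2.cvtColor(d['img'],cv2.COLOR_RGB2HSV)[...,2].astype(int); g=v[205:320,250]; print(g.tolist())
def pt(x,y,h,P):  # block frame (centre), pitch about tool y
    dx,s,th=P; c,sn=np.cos(th),np.sin(th)
    X=dx+c*x+sn*h; H=s-sn*x+c*h
    return proj(d,t+Rm@[X,y,-H])
def f(P):
    ft=[pt(.02,y,.015,P) for y in (-.02,.02)]; nt=pt(-.02,0,.015,P); fb=pt(.02,0,-.015,P); 
    nn=[pt(-.02,y,.015,P) for y in (-.02,.02)]
    return [ft[0][1]-229.5,nt[1]-308.5,fb[1]-211.5,(ft[1][0]-ft[0][0]-91)/2,(nn[1][0]-nn[0][0]-87)/2]
r=least_squares(f,[0,0,0]); print('dx,centre height rel TCP',r.x[:2].round(4),'pitch deg',np.degrees(r.x[2]).round(2),r.fun.round(2))
E
```

```text
[231, 231, 231, 231, 230, 202, 128, 48, 22, 21, 23, 22, 22, 22, 22, 22, 22, 22, 23, 23, 23, 24, 25, 29, 35, 40, 42, 45, 48, 48, 48, 48, 49, 48, 48, 48, 48, 48, 48, 48, 49, 48, 48, 49, 49, 49, 49, 48, 47, 48, 48, 48, 47, 48, 48, 48, 47, 47, 48, 46, 47, 49, 49, 50, 50, 49, 48, 48, 48, 49, 50, 49, 47, 46, 46, 47, 48, 50, 50, 50, 50, 48, 48, 47, 48, 48, 49, 49, 48, 49, 51, 64, 78, 83, 83, 84, 84, 84, 86, 84, 83, 80, 88, 137, 196, 227, 230, 230, 230, 230, 230, 229, 229, 230, 229]
dx,centre height rel TCP [-0.0044 -0.0011] pitch deg 1.42 [-0.39  0.84 -0.47 -0.43 -1.28]
```

Call:
servo_tool([
  [[3.2,0.8,-2,0,0],[3.2,2.4,-5.5,0,3],[3.2,3.9,-9,0,6],[3.2,5.5,-12.5,0,9],[3.2,7,-16,0,12]],
])

```text
t: 28.9
tool_pos: [0.5688, -0.1199, 0.131]
tool_rot: [0.141, -3.133, -0.003]
contact_force: [0.9, 0.3, -4.0]
opening: 0.0364
grip_force: 91.1
```

```bash
python3 - <<'E'
from h import *
plan(.5568,-.292,.14,87.4); plan(.5568,-.292,.14,87.4)
E
```

```text
shift cm [  2.75 -17.03  -0.93] turn 7.8 | pos [ 0.5688 -0.1199  0.131 ] yaw_y 95.2 q6 -2.0 q [-0.34, 0.03, 1.8, -0.0, 1.32, -2.0] open 0.0364 F [ 0.9  0.3 -4. ]
shift cm [  2.75 -17.03  -0.93] turn 7.8 | pos [ 0.5688 -0.1199  0.131 ] yaw_y 95.2 q6 -2.0 q [-0.34, 0.03, 1.8, -0.0, 1.32, -2.0] open 0.0364 F [ 0.9  0.3 -4. ]
```

Call:
servo_tool([
  [[3.2,0.6,-3.8,0,3],[3.2,1.2,-7.6,0,5],[3.2,1.8,-11.4,0,7.5],[3.2,2.4,-14.6,0,7.5],[3.2,2.7,-16.8,0,7.5]],
])

```text
t: 29.4
tool_pos: [0.5575, -0.2902, 0.1308]
tool_rot: [-0.064, -3.136, -0.004]
contact_force: [0.0, -0.1, -3.8]
opening: 0.0363
grip_force: 91.2
```

Call:
servo_tool([
  [[3.2,0,0,0,0],[3.2,0,0,0,0],[3.2,0,0,0,0]],
])

```text
t: 29.7
tool_pos: [0.559, -0.2875, 0.1326]
tool_rot: [-0.06, -3.138, -0.003]
contact_force: [-0.8, 0.5, -3.3]
opening: 0.0361
grip_force: 91.2
```

```bash
python3 - <<'E'
from h import *
from scipy.optimize import least_squares
d=get('wrist'); o=ctrl.get_obs(); Rm=R.from_rotvec(o['tool_rot']).as_matrix(); t=o['tool_pos']
hsv=cv2.cvtColor(d['img'],cv2.COLOR_RGB2HSV); v=hsv[...,2].astype(int)
for u in (250,300):
    g=v[:,u]; e=np.where(np.abs(np.diff(g))>8)[0]; print(u,[(int(i),int(g[i]),int(g[i+1])) for i in e if 180<i<340])
for h in (-.0147,.0153): print(h,[proj(d,t+Rm@[x,0,-h]).round(0).tolist() for x in (-.02,.02)])
# square dish among plywood, in front of the block
yel=cv2.inRange(hsv,(15,60,60),(40,255,255))
for r in range(130,211,20):
    x=np.where(yel[r]>0)[0]; s=np.split(x,np.where(np.diff(x)>3)[0]+1); print(r,[(int(a[0]),int(a[-1])) for a in s if len(a)>3])
for X in (-.035,): print([proj(d,[.5568+X,-.292+Y,.022]).round(0).tolist() for Y in (-.035,.035)])
for u in (270,290): 
    x=np.where(yel[:,u]>0)[0]; s=np.split(x,np.where(np.diff(x)>3)[0]+1); print(u,[(int(a[0]),int(a[-1])) for a in s if len(a)>3])
plan(.5568,-.292,.032,87.4)
E
```

```text
250 [(209, 243, 229), (210, 229, 149), (211, 149, 59), (212, 59, 26), (306, 57, 84), (307, 84, 154), (308, 154, 223), (309, 223, 242)]
300 [(192, 233, 242), (209, 244, 226), (210, 226, 138), (211, 138, 47), (212, 47, 26), (306, 56, 75), (307, 75, 146), (308, 146, 218), (309, 218, 241)]
-0.0147 [[281.0, 280.0], [281.0, 209.0]]
0.0153 [[281.0, 311.0], [281.0, 229.0]]
130 [(200, 356), (432, 465)]
150 [(201, 355), (430, 463)]
170 [(202, 227), (317, 353), (427, 460)]
190 [(204, 226), (317, 352), (425, 456)]
210 [(205, 227), (316, 351), (422, 453)]
[[227.0, 155.0], [317.0, 151.0]]
270 [(99, 153)]
290 [(96, 153)]
shift cm [ 0.21 -0.48 10.12] turn 0.4 | pos [ 0.5593 -0.2875  0.1332] yaw_y 87.8 q6 -2.13 q [-0.59, 0.13, 1.68, 0.0, 1.33, -2.13] open 0.0363 F [ 0.3 -0.1 -4.5]
```

The block is level and centred in the grip, and the square dish's edges match prediction (227–317). I'll lower it.

Call:
servo_tool([
  [[3.2,0.2,-0.4,2.5,0.4],[3.2,0.2,-0.4,5,0.4],[3.2,0.2,-0.4,7.5,0.4],[3.2,0.2,-0.4,9.3,0.4],[3.2,0.2,-0.4,9.3,0.4]],
])

```text
t: 30.25
tool_pos: [0.5554, -0.2904, 0.0378]
tool_rot: [-0.07, -3.135, -0.006]
contact_force: [-0.5, 0.7, -4.8]
opening: 0.0362
grip_force: 91.2
```

Call:
servo_tool([
  [[3.2,0,0,0,0],[3.2,0,0,0,0]],
])

```text
t: 30.45
tool_pos: [0.559, -0.2934, 0.0437]
tool_rot: [0.071, 3.138, -0.003]
contact_force: [0.5, -0.1, -2.9]
opening: 0.0365
grip_force: 91.2
```

```bash
python3 -c "
from h import *
plan(.5568,-.292,.0275,87.4)"
```

```text
shift cm [0.23 0.13 1.62] turn -0.0 | pos [ 0.559  -0.2934  0.0437] yaw_y 87.4 q6 -2.13 q [-0.6, 0.23, 1.73, 0.0, 1.18, -2.13] open 0.0365 F [ 0.5 -0.1 -2.9]
```

Call:
servo_tool([
  [[3.2,0.15,0.1,0.4,0],[3.2,0.15,0.1,0.8,0],[3.2,0.15,0.1,1.1,0],[3.2,0.15,0.1,1.1,0],[3.2,0.15,0.1,1.1,0]],
])

```text
t: 30.95
tool_pos: [0.5561, -0.2917, 0.0305]
tool_rot: [-0.072, -3.14, -0.0]
contact_force: [0.0, -0.4, -3.2]
opening: 0.0364
grip_force: 91.3
```

Call:
servo_tool([
  [[3.2,0,0,0.1,0],[3.2,0,0,0.2,0],[3.2,0,0,0.2,0],[3.2,0,0,0.2,0]],
])

```text
t: 31.35
tool_pos: [0.5563, -0.2917, 0.0287]
tool_rot: [0.072, 3.141, -0.0]
contact_force: [0.2, -0.5, -4.0]
opening: 0.0361
grip_force: 91.3
```

Call:
servo_tool([
  [[3.2,0,0,0.1,0],[3.2,0,0,0.2,0],[3.2,0,0,0.2,0]],
])

```text
t: 31.65
tool_pos: [0.5565, -0.2919, 0.0275]
tool_rot: [0.072, 3.141, -0.0]
contact_force: [-2.7, 0.9, 1.5]
opening: 0.0367
grip_force: 91.9
```

Contact came at 27.5 mm, as computed. I'll release the weight and retreat.

Call:
servo_tool([
  [[5.4,0,0,0,0],[5.4,0,0,-0.1,0],[5.4,0,0,-0.2,0],[5.4,0,0,-0.2,0],[5.4,0,0,-0.2,0]],
])

```text
t: 32.15
tool_pos: [0.5564, -0.2919, 0.0289]
tool_rot: [0.072, 3.14, -0.0]
contact_force: [-0.2, -0.3, -0.5]
opening: 0.0541
grip_force: 0.0
```

Call:
servo_tool([
  [[5.4,0,0,-1,0],[5.4,0,0,-3.5,0],[6.5,0,0,-7.5,0],[6.5,0,0,-11.5,0],[6.5,0,0,-15,0]],
])

```text
t: 32.65
tool_pos: [0.5566, -0.2919, 0.1818]
tool_rot: [0.072, 3.139, -0.002]
contact_force: [1.0, -0.4, -0.1]
opening: 0.0649
grip_force: 0.0
```

Call:
servo_tool([
  [[6.5,-3,0,-1,0],[6.5,-6,0,-2,0],[6.5,-6,0,-2,0],[6.5,-6,0,-2,0]],
])

```text
t: 33.05
tool_pos: [0.6162, -0.2944, 0.1991]
tool_rot: [-0.071, -3.141, 0.0]
contact_force: [-0.4, -0.3, -1.1]
opening: 0.0647
grip_force: 0.0
```

```bash
python3 - <<'E'
from h import *
d=get('wrist'); o=ctrl.get_obs(); print(o['t'],o['tool_pos'],o['contact_force'],o['opening'])
hsv=cv2.cvtColor(d['img'],cv2.COLOR_RGB2HSV)
brown=((hsv[...,1]>110)&((hsv[...,0]<16)|(hsv[...,0]>170))&(hsv[...,2]<210)).astype(np.uint8)
dark=((hsv[...,2]<80)).astype(np.uint8); grey=((hsv[...,1]<90)&(hsv[...,2]<150)&(hsv[...,2]>40)).astype(np.uint8)
for n,m in (('brown',brown),('dark',dark),('grey',grey)):
    m=m.copy(); m[265:]=0; m=cv2.morphologyEx(m,cv2.MORPH_CLOSE,np.ones((5,5)))
    for c in cv2.findContours(m,0,1)[0]:
        if cv2.contourArea(c)>350:
            r=cv2.minAreaRect(c); print(n,np.array(r[0]).round(0),np.array(r[1]).round(0),round(r[2],1))
for n,p in (('spool top',[.441,-.193,.066]),('spool mid',[.441,-.193,.039]),('tin top',[.437,-.286,.046]),('case top',[.5605,-.198,.042]),('weight top',[.5565,-.2918,.042]),('knob',[.5565,-.2918,.062])): print(n,proj(d,p).round(0), 'px/mm',(d['fx']/(d['Rwc'].T@(np.array(p)-d['C']))[2]/1000).round(2))
s=get('scene'); hs=cv2.cvtColor(s['img'],cv2.COLOR_RGB2HSV)
m=((hs[...,1]>110)&((hs[...,0]<16)|(hs[...,0]>170))).astype(np.uint8)
for c in cv2.findContours(m,0,1)[0]:
    x,y,w,h=cv2.boundingRect(c)
    if cv2.contourArea(c)>150 and 120<x<460 and 120<y<360: print('scene',x,y,w,h)
print('scene pred spool foot/top',proj(s,[.441,-.193,.012]),proj(s,[.441,-.193,.066]))
E
```

```text
33.1 [ 0.61550496 -0.29426268  0.19829199] [ 0.05115748 -0.63960077 -0.30930376] 0.0650578791275986
brown [382. 120.] [31. 94.] 3.9
dark [278. 122.] [43. 43.] 90.0
dark [394. 121.] [16. 93.] 1.9
dark [370. 119.] [12. 93.] 6.3
dark [513.  36.] [63. 38.] 86.2
dark [452.  56.] [ 16. 113.] 6.5
dark [206.  57.] [114.  17.] 86.8
dark [19. 46.] [96. 37.] 82.2
grey [ 77. 256.] [ 15. 154.] 90.0
grey [278. 122.] [45. 45.] -0.0
grey [379. 120.] [ 44. 116.] 5.6
grey [451.  57.] [ 17. 115.] 7.0
grey [202.  75.] [149.  32.] 87.4
grey [23. 47.] [46. 94.] 0.0
spool top [409. -49.] px/mm 1.38
spool mid [396. -34.] px/mm 1.25
tin top [280. -37.] px/mm 1.28
case top [385. 120.] px/mm 1.13
weight top [280. 121.] px/mm 1.13
knob [280. 121.] px/mm 1.2
scene 338 317 25 28
scene 173 177 33 24
scene pred spool foot/top [229.94304714 176.28108608] [229.37236258 158.19513581]
```

The weight and case check out. I need to confirm the spool, so I'll read it from the top and scene views.

```bash
python3 - <<'E'
from h import *
for n in ('scene','top'):
    s=get(n); hs=cv2.cvtColor(s['img'],cv2.COLOR_RGB2HSV)
    print(n,'spool',proj(s,[.441,-.193,.066]).round(0),'tin',proj(s,[.437,-.286,.046]).round(0))
    m=((hs[...,1]>110)&((hs[...,0]<18)|(hs[...,0]>170))).astype(np.uint8)
    for c in cv2.findContours(m,0,1)[0]:
        x,y,w,h=cv2.boundingRect(c)
        if cv2.contourArea(c)>30 and x<460 and y>100: print(x,y,w,h,cv2.contourArea(c))
    if n=='scene': print(hs[150:186:3,212:250:4].tolist()[4:8])
E
```

```text
scene spool [229. 158.] tin [208. 150.]
298 395 9 25 47.0
285 356 22 36 62.0
210 347 74 26 129.0
387 324 38 31 245.0
338 317 25 28 531.0
172 176 34 25 392.5
222 170 15 10 58.5
44 156 42 65 1486.0
221 153 18 12 111.5
[[[45, 8, 66], [45, 9, 58], [4, 18, 98], [12, 132, 93], [12, 154, 114], [12, 146, 108], [14, 107, 86], [19, 98, 70], [19, 94, 81], [12, 46, 95]], [[30, 10, 80], [45, 16, 95], [30, 9, 86], [12, 81, 63], [9, 96, 64], [11, 78, 62], [17, 95, 89], [18, 114, 92], [16, 90, 82], [19, 108, 73]], [[10, 17, 89], [24, 15, 84], [17, 78, 92], [11, 82, 62], [13, 103, 62], [13, 109, 56], [15, 94, 100], [17, 102, 107], [19, 105, 102], [16, 109, 82]], [[18, 82, 93], [16, 107, 93], [16, 46, 105], [11, 87, 56], [10, 109, 56], [10, 99, 62], [30, 10, 98], [21, 59, 103], [19, 118, 91], [18, 105, 95]]]
top spool [370. 242.] tin [410. 243.]
358 232 23 18 298.5
102 197 29 23 399.0
137 169 18 18 213.0
```

The spool is upright: its top flange is centred at (230,159) and its foot at (230,175), as predicted. All four pieces are placed, so I'll hand in.

```bash
python3 -c "
from station import ctrl
print(ctrl.finish_job())"
```

```text
the job is handed in; nothing more can be done
None
```

I put the tall spool, wide tin, needle case and pattern weight in their holders in the order asked, left the look-alikes alone, and handed the job in at about 33 s; it returned no verdict. I had used all 14 picture views by the time the tin was placed, so I checked the case, the weight and the final state by image measurements only.

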